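# Close and lock the desk lock box with its slotted key

### The arm

A 7-joint arm with a two-finger parallel gripper is mounted at the origin on the work surface; the furniture and walls round the work are solid. World frame = base frame: x ahead of the robot, y to its left, z up, the work surface at z = 0. Lengths are in m, angles in rad, forces in N, time in s.
With the tool pointing down it reaches from about 0.425 to 1.025 m from the base axis. Payload 9.4 kg.
Tool frame: the origin (TCP) lies midway between the tips of the shut fingers; the grasp point (between the pads) lies 19 mm behind it (r.pinch_z is the distance from the TCP to the grasp point, in m); z points along the fingers, y is the direction in which the jaws open and shut (so a half turn about z gives the same grasp; the last joint's range is limited). The gripper opens to 93 mm and grips with 3 to 60 N. Pads are 15 mm wide; open, the fingers measure 128 mm over their backs; the gripper's body (75 mm by 188 mm) begins 65 mm behind the grasp point.
Start: joints at [1.208, 0.599, -0.003, 1.599, 0.002, 0.943, -0.08], TCP at [0.204, -0.696, 0.219] pointing down, gripper open.
Joint ranges: [-2.57, 2.57], [-0.35, 1.97], [-1.29, 1.29], [0.11, 2.56], [-1.05, 4.19], [0.11, 1.86], [-2.63, 2.63]. Speed limits (rad/s): [2.22, 2.22, 3.01, 3.01, 3.14, 3.14, 3.14].

### API

Orientations are given as a rotation vector (axis times angle).
In Python, from workcell import r gives the robot as it stands.
- The arm moves only by the tool play_rows, never from a script. Its argument "targets" is one flat list of numbers, 7 for each row, row after row: the shift along the tool's x, y, z in mm, then the turn, a rotation vector about the tool's x, y, z in degrees, then the finger opening in mm, from 0 to 93. A call has exactly 8 rows; each row shifts and turns the commanded pose from where the row before left it, along the tool's axes as they then stand; what a row does not reach is not made up. A row lasts 1/12 s, in which the tool goes at most 41.7 mm and 7.16 degrees, less where a joint would pass 70% of its speed; a pose out of reach is approached as far as the arm can. A call with a gripper value outside its range is refused whole. The fingers move at their own pace and stop on an object; the grip force is fixed at half the most. Time passes only in rows, so rows that do not move let the fingers close, or fill a call up. It gives the time, the measured TCP pose, the force and the opening at its end, in the units of the state.
- r.get_obs(): the state, without advancing time (a new reading comes with each control period).
- r.grab_frame(name): name is "scene" or "side" or "wrist"; returns the picture (480x640x3 uint8, red, green, blue); there is no depth.
- r.camera_params(name): a dict with "fovy" (degrees; the focal length in pixels is half the picture's height over the tangent of half this angle, whatever the lens; pixels are square), "cx", "cy" (the principal point, pixels), "origin" and "rotation" of the camera in the world; the wrist camera has in their place "T_tool_cam" (4x4, takes a point from camera to tool coordinates, whose origin is the TCP and whose axes are the flange's). Camera axes: x right, y up, looking along -z (the intrinsics and any distortion apply to the point x, -y, -z); pixel columns grow to the right and rows downward; lengths in m; the calibration is good to about 2 mm. A picture is of the moment at which its call begins: read the wrist's pose just before it. camera_params takes no time and is no camera call.
- r.hand_in(): hands the job in, once; it reports no verdict.
The state is a dict: "time": time; "q": joint angles; "joint_velocities": joint speeds; "tau": joint torques, N m; "position": TCP position; "orientation": TCP orientation; "ft_force": force on the tool from outside, world axes, zero at the start; "ft_torque": the same for the moment, N m; "gripper_width": finger opening in m.
Only numpy, scipy, OpenCV 4.12 (cv2) and the standard library are available. Lean on these libraries where they do the work, as an engineer would, in place of code of your own. Each camera call takes 0.05 s, during which the arm holds its last target.

### The job

Close and lock the steel lock box: push its sliding cover fully home by the rib, then take the slotted key from its stand, set its blade in the slot of the round cam lock and turn it a quarter turn clockwise (seen from above) until it stops, with the tongue over the cover. Then put the key back upright in its stand, blade down in the slot, let go, and leave the stapler, mouse and calculator where they are.

Things in the scene. Friction and masses are not known exactly. Their poses are not given: they have to be found in the camera images.
- lock_box: Grey steel lock box fixed to the desk, left or right of the black paper tray; 180 mm (x) by 130 mm (y), side walls 64 mm tall. Origin: centre of its underside. +x points from its front end to the lock end, roughly away from the robot (yaw up to 15 degrees). The round cam lock's axis is 60 mm from the origin along +x.
- cover_rib (a point): Middle of the top edge of the upright push rib on the box's sliding white steel cover; axes as the box's. Rib: 80 mm along y, 8 mm thick along x, top 85 mm over the desk; the cover's upper face is at 62 mm. Push the rib's front (-x) face towards the box's +x to close; when home it is 60 mm short of the cam's axis.
- cover (a joint): Sliding cover: distance in m by which it is open (0 = fully home against a hard stop, up to 0.075; starts 0.035 to 0.055 open). Closing moves the rib along the box's +x. Needs about 2 N; stays where it is left.
- lock_slot (a point): Centre of the slot's mouth on top of the round steel cam head (50 mm across), on its vertical turning axis, 80 mm over the desk. Its x runs along the slot, towards the cam's flat tongue (tip 48 mm from the axis, under the head). Slot 31 mm long, 8 mm wide, 12 mm deep, closed at ends and floor; the top 4 mm flare at 45 degrees on all four sides (39 x 16 mm at the mouth).
- cam (a joint): Cam angle in rad, growing clockwise seen from above: 0 = unlocked, tongue to the box's -y side; 1.571 = locked at a hard stop, tongue towards the box's -x, over the cover. Starts 0 to 0.25. Turns with about 0.05 N m, stays where left. The blade has about 0.16 rad of play each way in the slot: turn the key that much beyond.
- key_centre (a point): Slotted key standing upright in its stand, 85 mm tall, about 120 g: point on its axis half-way up, 42.5 mm over the blade's tip. z up, x along the blade's and the handle's width. Black slab handle 46 mm wide (x), 18 mm thick (y), 60 mm tall, from 25 mm over the tip to the top. Grip it across its 18 mm, about 12 mm above this point.
- key_tip (a point): Middle of the key blade's lower end, on the key's axis; axes as the key's. From here up: steel blade 26 mm wide (x), 4 mm thick (y) to 20 mm (lowest 2 mm only 21 x 3 mm); round flange 44 mm across from 20 to 25 mm; then the handle. A half turn about z gives the same key.
- stand_slot (a point): Key stand: dark wooden block 85 (x) by 70 (y) by 30 mm tall, fixed to the desk on the other side of the paper tray from the box. Point: centre of its slot's mouth, on the top face; x along the slot. Slot 34 mm (x) by 12 mm (y), 25 mm deep. The key stands with its flange flat on the top face, blade in the slot, its centre 22.5 mm above this point.
- stapler: Bystander stapler 145 mm long, lying on the desk, outside right; origin at its underside.
- mouse: Bystander computer mouse 104 mm long, outside left; origin at its underside.
- calculator: Bystander pocket calculator 118 x 68 mm, lying beyond the paper tray; origin at its underside. The black two-tier paper tray is fixed in front of the robot, 115 mm tall, from about 0.2 to 0.48 m ahead and up to 0.18 m to either side: carry the key well above it.
Mind the look-alikes: they are no part of the job. Leave any red look-alike of the part that bears key_centre alone.

How it is judged:
By the outcome, as a careful person would: the job done as asked, in the order asked, and still so for the second after the job is handed in, with the robot touching nothing.
It also fails if it takes over 72 s, if anything falls off the work surface, if the arm or the gripper's body presses on something with over 40 N, if the wrist force passes 120 N, or if a joint passes its speed limit or range.

## Working session

There is one attempt and no reset: what is moved stays moved. The work goes in short steps, Python scripts to look and compute and a tool call to move; the robot and the scene stay as the last step left them, time stands still between calls to the robot, and variables do not carry over. Pictures are saved under pics/ and viewed, and the job is handed in when it is done.

Besides the shell and the picture viewer there is one more tool, called after "Emit:" by a JSON object that holds its "name" and its "arguments". play_rows: Moves the arm, as the interface text tells. Its arguments: {"type":"object","properties":{"targets":{"type":"array","items":{"type":"number"}}},"required":["targets"]}

```bash
ls; mkdir -p pics; python3 - <<'E'
from workcell import r
import cv2
o=r.get_obs()
print({k:o[k] for k in('time','position','orientation','gripper_width')},r.pinch_z)
for n in('scene','side','wrist'):
    im=r.grab_frame(n); cv2.imwrite(f'pics/{n}0.png',im[:,:,::-1]); print(n,r.camera_params(n))
E
```

```text
pics
{'time': 0.0, 'position': array([ 0.20425649, -0.69515241,  0.21779938]), 'orientation': array([-3.10815340e+00, -4.47330486e-01,  5.43510676e-04]), 'gripper_width': 0.09326135321014473} 0.0188
scene {'fovy': 57.803115085360815, 'cx': 316.74324864701504, 'cy': 240.39055301908604, 'origin': array([-0.3720643 ,  0.73946975,  0.75413791]), 'rotation': array([ 0.48473717, -1.15839584, -2.06994692])}
side {'fovy': 43.2209239389682, 'cx': 322.17958768418396, 'cy': 245.48703695887087, 'origin': array([ 0.35305259, -1.39427864,  1.23811599]), 'rotation': array([ 0.88463884, -0.02865079, -0.01704496])}
wrist {'fovy': 70.73084756493856, 'cx': 319.26761062034353, 'cy': 245.0675667175682, 'T_tool_cam': array([[-5.08513536e-04,  9.64441434e-01,  2.64296161e-01,
         7.37652451e-02],
       [ 9.99999659e-01,  3.18359098e-04,  7.62306405e-04,
         1.63169730e-04],
       [ 6.51058795e-04,  2.64296459e-01, -9.64441267e-01,
        -1.66328279e-01],
       [ 0.00000000e+00,  0.00000000e+00,  0.00000000e+00,
         1.00000000e+00]])}
```

View pics/scene0.png

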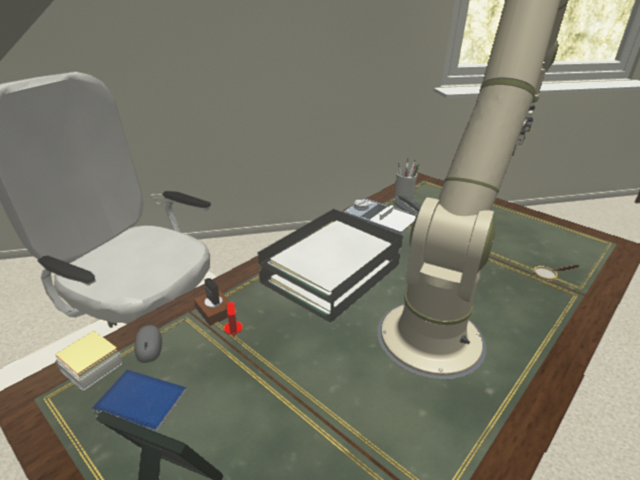

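View pics/side0.png

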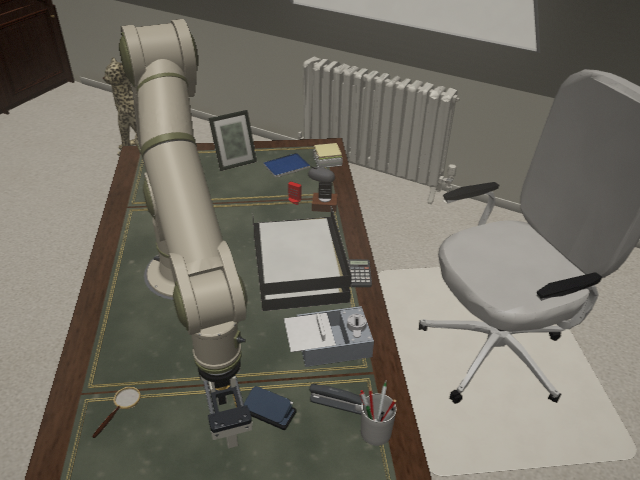

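View pics/wrist0.png

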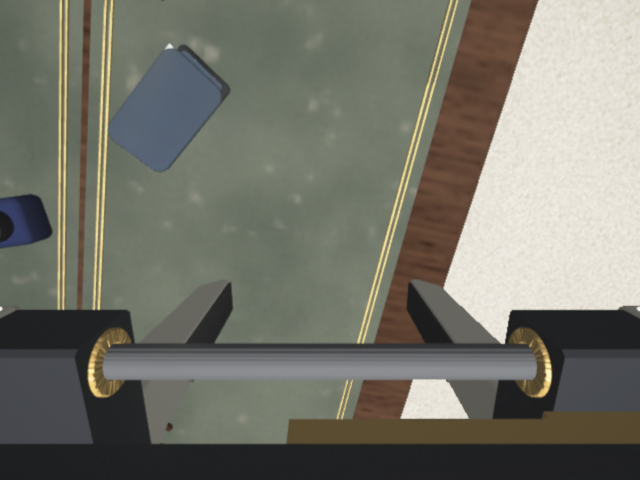

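```bash
cat > h.py <<'E'
from workcell import r
import numpy as np, cv2
from scipy.spatial.transform import Rotation as R
def cam(n,o=None):
    p=r.camera_params(n); f=240/np.tan(np.radians(p['fovy']/2))
    if n=='wrist':
        o=o or r.get_obs(); T=np.eye(4); T[:3,:3]=R.from_rotvec(o['orientation']).as_matrix(); T[:3,3]=o['position']
        T=T@p['T_tool_cam']; return f,p['cx'],p['cy'],T[:3,:3],T[:3,3]
    return f,p['cx'],p['cy'],R.from_rotvec(p['rotation']).as_matrix(),p['origin']
def ray(c,u,v):
    f,cx,cy,Rm,o=c; d=Rm@np.array([(u-cx)/f,-(v-cy)/f,-1]); return o,d
def plane(c,u,v,z):
    o,d=ray(c,u,v); return o+d*(z-o[2])/d[2]
def proj(c,P):
    f,cx,cy,Rm,o=c; q=Rm.T@(np.asarray(P)-o); return cx+f*q[0]/-q[2], cy-f*q[1]/-q[2]
def tri(l):
    A=np.zeros((3,3));b=np.zeros(3)
    for c,u,v in l:
        o,d=ray(c,u,v);d=d/np.linalg.norm(d);M=np.eye(3)-np.outer(d,d);A+=M;b+=M@o
    return np.linalg.solve(A,b)
def st():
    o=r.get_obs(); M=R.from_rotvec(o['orientation']).as_matrix()
    print('t',round(o['time'],2),'pos',o['position'].round(4),'rv',o['orientation'].round(4),'w',round(o['gripper_width'],4),'F',o['ft_force'].round(1),'Tq',o['ft_torque'].round(2))
    print('x',M[:,0].round(3),'y',M[:,1].round(3),'z',M[:,2].round(4),'q',o['q'].round(2)); return o,M
def shot(n,name,crop=None,k=1):
    o=r.get_obs(); im=r.grab_frame(n)[:,:,::-1].copy(); cv2.imwrite(f'pics/{name}_full.png',im)
    np.savez(f'pics/{name}.npz',position=o['position'],orientation=o['orientation'])
    if crop: 
        a,b,c,d=crop; im=im[b:d,a:c]
    if k!=1: im=cv2.resize(im,None,fx=k,fy=k,interpolation=cv2.INTER_CUBIC)
    cv2.imwrite(f'pics/{name}.png',im)
def wc(name):
    d=np.load(f'pics/{name}.npz'); return cam('wrist',{k:d[k] for k in d.files})
E
python3 - <<'E'
from h import *
im=cv2.imread('pics/side0.png')
a=cv2.resize(im[290:375,270:390],None,fx=5,fy=5,interpolation=cv2.INTER_CUBIC)
b=cv2.resize(im[155:225,275:350],None,fx=5,fy=5,interpolation=cv2.INTER_CUBIC)
cv2.imwrite('pics/sa.png',a);cv2.imwrite('pics/sb.png',b)
s=cam('side')
print('cam head',plane(s,356,318,.08)); print('key top',plane(s,326,182,.115)); print('stand',plane(s,324,200,.03)); print('red',plane(s,294,200,0))
im=cv2.imread('pics/scene0.png')
cv2.imwrite('pics/sc.png',cv2.resize(im[265:345,180:260],None,fx=6,fy=6,interpolation=cv2.INTER_CUBIC))
E
```

```text
cam head [ 0.49292724 -0.28223027  0.08      ]
key top [0.43185677 0.31376183 0.115     ]
stand [0.42730231 0.33003991 0.03      ]
red [0.32263869 0.37297429 0.        ]
```

View pics/sa.png

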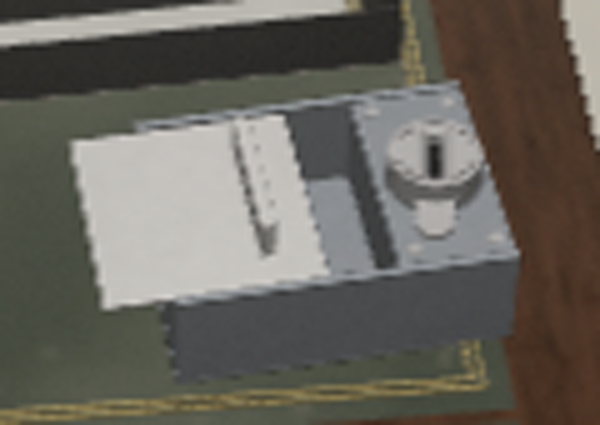

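View pics/sb.png

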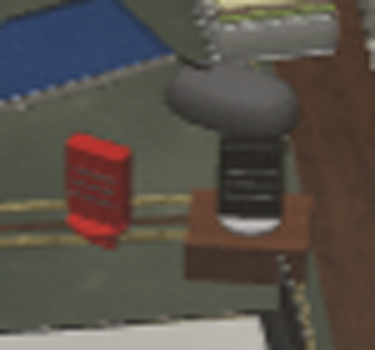

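View pics/sc.png

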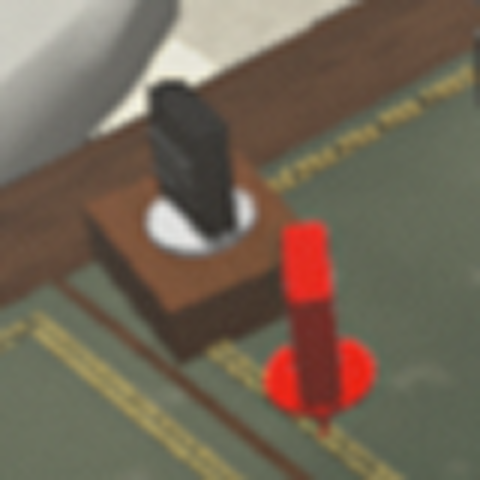

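```bash
python3 - <<'E'
from h import *
o,M=st()
print('to above box, tool axes mm', M.T@(np.array([.42,-.28,.28])-o['position'])*1e3)
E
```

```text
t 0.15 pos [ 0.2043 -0.6953  0.218 ] rv [-3.1084e+00 -4.4740e-01  4.0000e-04] w 0.0931 F [ 0.4  0.1 -0.8] Tq [ 0.03 -0.    0.03]
x [ 0.959  0.282 -0.   ] y [ 0.282 -0.959 -0.001] z [-4.0e-04  1.1e-03 -1.0e+00] q [ 1.21  0.6  -0.    1.6   0.    0.94 -0.08]
to above box, tool axes mm [ 324.03367718 -337.65320706  -61.67333309]
```

Emit:
{"name": "play_rows", "arguments": {"targets": [20,-21,-4,0,0,0,93,20,-21,-4,0,0,0,93,20,-21,-4,0,0,0,93,20,-21,-4,0,0,0,93,20,-21,-4,0,0,0,93,20,-21,-4,0,0,0,93,20,-21,-4,0,0,0,93,20,-21,-4,0,0,0,93]}}

```text
time: 0.82
position: [0.3109, -0.4879, 0.2506]
orientation: [-3.109, -0.447, 0.0]
ft_force: [0.8, -0.5, -0.5]
gripper_width: 0.0931
```

Emit:
{"name": "play_rows", "arguments": {"targets": [20,-21,-4,0,0,0,60,20,-21,-4,0,0,0,30,20,-21,-4,0,0,0,0,20,-21,-4,0,0,0,0,20,-21,-4,0,0,0,0,20,-21,-4,0,0,0,0,20,-21,-4,0,0,0,0,0,0,0,0,0,0,0]}}

```text
time: 1.48
position: [0.4063, -0.3039, 0.2793]
orientation: [-3.107, -0.458, -0.003]
ft_force: [0.0, 1.0, 0.3]
gripper_width: 0.0441
```

```bash
python3 - <<'E'
from h import *
st(); shot('wrist','w1')
E
```

```text
t 1.48 pos [ 0.4063 -0.3039  0.2793] rv [-3.107e+00 -4.575e-01 -3.100e-03] w 0.0441 F [0.  1.  0.3] Tq [ 0.05 -0.04  0.04]
x [0.958 0.288 0.002] y [ 0.288 -0.958 -0.001] z [ 0.0018  0.0013 -1.    ] q [ 0.6   0.27 -0.09  2.01  0.03  0.86 -0.78]
```

View pics/w1.png

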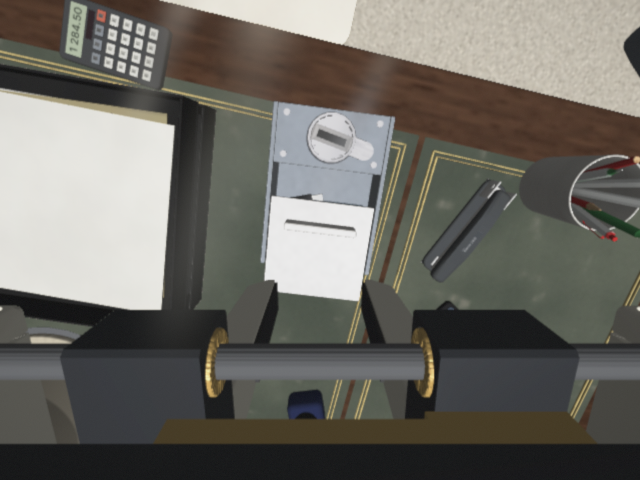

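```bash
python3 - <<'E'
from h import *
im=cv2.imread('pics/w1_full.png'); cv2.imwrite('pics/w1c.png',cv2.resize(im[90:310,240:420],None,fx=2.7,fy=2.7,interpolation=cv2.INTER_CUBIC))
E
```

```text
(no output)
```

View pics/w1c.png

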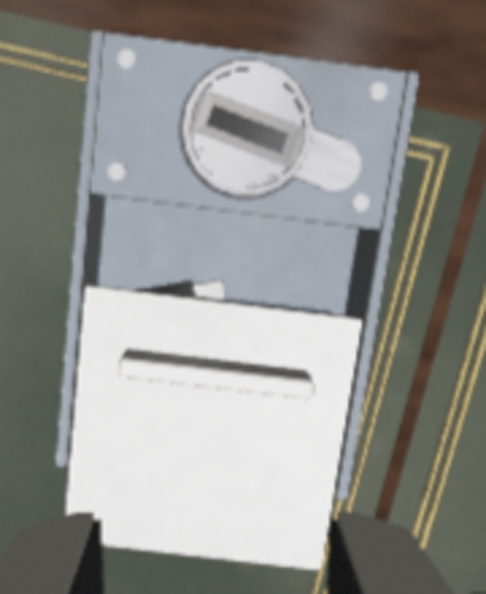

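```bash
python3 - <<'E'
from h import *
c=wc('w1')
def p(x,y,z): return plane(c,240+(x+.5)/2.7-.5,90+(y+.5)/2.7-.5,z)
A=[p(95,32,.064),p(417,73,.064),p(60,465,.064),p(343,497,.064)]
for a in A: print(a.round(4))
yaw=lambda v:np.degrees(np.arctan2(v[1],v[0]))
print('widths',np.linalg.norm(A[1]-A[0]),np.linalg.norm(A[2]-A[0]),np.linalg.norm(A[3]-A[1]))
print('yaw',yaw(A[0]-A[2]),yaw(A[1]-A[3]),yaw(A[0]-A[1])-90)
h=p(247,129,.08); print('head',h)
print('head dia',np.linalg.norm(p(182,129,.08)-p(312,129,.08)),np.linalg.norm(p(247,60,.08)-p(247,198,.08)))
s=[p(205,120,.07),p(288,150,.07)]; print('slot dir',yaw(p(287,145,.072)-p(208,117,.072)))
l,rr=p(121,376,.085),p(313,390,.085);print('rib front',l,rr,np.linalg.norm(l-rr),yaw(l-rr)-90)
E
```

```text
[ 0.5132 -0.2228  0.064 ]
[ 0.5351 -0.3478  0.064 ]
[ 0.3377 -0.2531  0.064 ]
[ 0.3594 -0.377   0.064 ]
widths 0.12684931116400242 0.17806815431794876 0.17806995187896715
yaw 9.799280321221595 9.447309462728908 9.940475925422746
head [ 0.49505903 -0.2897427   0.08      ]
head dia 0.049673969694708074 0.050316392348727625
slot dir -91.91183125593172
rib front [ 0.38917705 -0.26911356  0.085     ] [ 0.40601704 -0.34527392  0.085     ] 0.07799990671175465 12.46818510121733
```

```bash
cat >> h.py <<'E'
BY=np.radians(9.7); BO=np.array([.4364,-.3002]); BX=np.array([np.cos(BY),np.sin(BY)]); BYV=np.array([-BX[1],BX[0]])
def box(x,y): return BO+BX*x+BYV*y
def go(P,yaw):
    """shift needed in tool axes now, and remaining tool-frame rotvec, for tool-down pose with tool x at yaw (deg)"""
    o,M=st(); a=np.radians(yaw); c,s=np.cos(a),np.sin(a)
    G=np.array([[c,s,0],[s,-c,0],[0,0,-1.]])
    print('shift(mm)',(M.T@(np.array(P)-o['position'])*1e3).round(1),'rot(deg)',np.degrees(R.from_matrix(M.T@G).as_rotvec()).round(2))
E
python3 - <<'E'
from h import *
b=box(-.07,0); print(b); go([*b,.105],9.7)
E
```

```text
[ 0.36740076 -0.31199426]
t 1.53 pos [ 0.405  -0.3063  0.279 ] rv [-3.1083e+00 -4.5520e-01 -1.5000e-03] w 0.0403 F [-0.9 -0.2  0.3] Tq [-0.03  0.02 -0.02]
x [0.958 0.287 0.001] y [ 0.287 -0.958 -0.   ] z [ 1.e-03  3.e-04 -1.e+00] q [ 0.6   0.27 -0.08  2.01  0.03  0.86 -0.78]
shift(mm) [-37.8  -5.3 174. ] rot(deg) [-0.01 -0.06  6.96]
```

Emit:
{"name": "play_rows", "arguments": {"targets": [-5,0,10,0,0,1.75,0,-8,-1,20,0,0,1.75,0,-8,-1,30,0,0,1.75,0,-8,-1,35,0,0,1.75,0,-8,-1,35,0,0,0,0,0,0,30,0,0,0,0,0,0,14,0,0,0,0,0,0,0,0,0,0,0]}}

```text
time: 2.2
position: [0.3644, -0.3128, 0.1016]
orientation: [-3.128, -0.255, 0.007]
ft_force: [-0.4, -0.4, 0.8]
gripper_width: 0.0005
```

```bash
python3 - <<'E'
from h import *
go([*box(-.07,0),.071],9.7); shot('wrist','w2');shot('side','s2',(270,280,400,380),5)
E
```

```text
t 2.2 pos [ 0.3644 -0.3128  0.1016] rv [-3.1281 -0.2547  0.0073] w 0.0005 F [-0.4 -0.4  0.8] Tq [ 0.06  0.01 -0.01]
x [ 0.987  0.162 -0.004] y [ 0.162 -0.987 -0.003] z [-0.0049  0.0027 -1.    ] q [ 0.62  0.5  -0.04  2.25  0.05  0.4  -0.87]
shift(mm) [ 3.3 -0.2 30.6] rot(deg) [-0.2   0.25 -0.39]
```

View pics/w2.png

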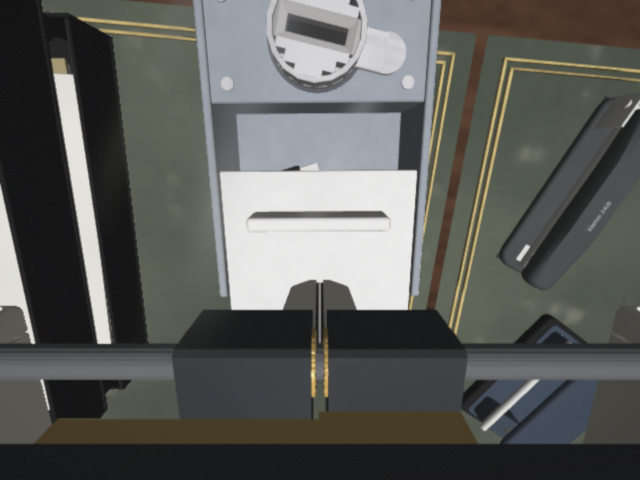

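View pics/s2.png

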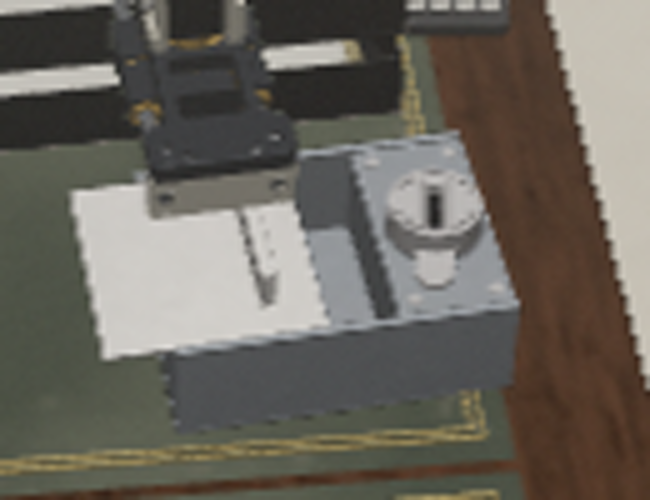

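Emit:
{"name": "play_rows", "arguments": {"targets": [2,0,15,0,0,0,0,0,0,15,0,0,0,0,0,0,0,0,0,0,0,5,0,0,0,0,0,0,8,0,0,0,0,0,0,8,0,0,0,0,0,0,8,0,0,0,0,0,0,6,0,0,0,0,0,0]}}

```text
time: 2.97
position: [0.4043, -0.3069, 0.0753]
orientation: [3.13, 0.257, 0.001]
ft_force: [-2.6, -0.1, 1.6]
gripper_width: 0.0004
```

Emit:
{"name": "play_rows", "arguments": {"targets": [6,0,0,0,0,0,0,6,0,0,0,0,0,0,4,0,0,0,0,0,0,3,0,0,0,0,0,0,2,0,0,0,0,0,0,1,0,0,0,0,0,0,0,0,0,0,0,0,0,0,0,0,0,0,0,0]}}

```text
time: 3.63
position: [0.4229, -0.3034, 0.0744]
orientation: [-3.13, -0.255, 0.004]
ft_force: [-6.3, -1.5, 4.3]
gripper_width: 0.0005
```

```bash
python3 - <<'E'
from h import *
go([*box(-.0115,0),.071],9.7); shot('wrist','w3')
E
```

```text
t 3.63 pos [ 0.4229 -0.3034  0.0744] rv [-3.1303 -0.2551  0.0045] w 0.0005 F [-6.3 -1.5  4.3] Tq [-0.26  1.34  0.05]
x [ 0.987  0.162 -0.003] y [ 0.162 -0.987 -0.001] z [-2.9e-03  6.0e-04 -1.0e+00] q [ 0.53  0.58 -0.02  2.18  0.04  0.38 -0.93]
shift(mm) [ 2.3 -0.9  3.4] rot(deg) [-0.06  0.16 -0.38]
```

View pics/w3.png

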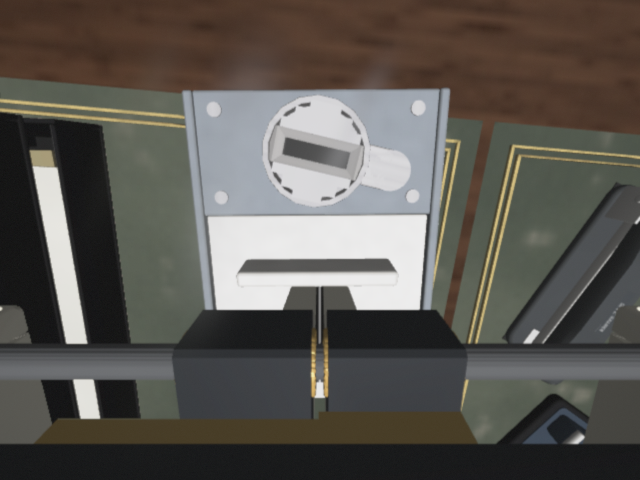

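Emit:
{"name": "play_rows", "arguments": {"targets": [2,0,0,0,0,0,0,2,0,0,0,0,0,0,1,0,0,0,0,0,0,1,0,0,0,0,0,0,0,0,0,0,0,0,0,0,0,0,0,0,0,0,0,0,0,0,0,0,0,0,0,0,0,0,0,0]}}

```text
time: 4.35
position: [0.4231, -0.3033, 0.0744]
orientation: [-3.129, -0.25, 0.017]
ft_force: [-20.5, -5.9, 16.2]
gripper_width: 0.0001
```

```bash
python3 - <<'E'
from h import *
go([*box(-.0115,0),.071],9.7); shot('wrist','w4',(170,80,470,320),2.6)
E
```

```text
t 4.35 pos [ 0.4231 -0.3033  0.0744] rv [-3.1292 -0.2496  0.0172] w 0.0001 F [-20.5  -5.9  16.2] Tq [-1.26  4.77  0.09]
x [ 0.987  0.159 -0.011] y [ 0.158 -0.987 -0.003] z [-0.0111  0.0016 -0.9999] q [ 0.52  0.58 -0.02  2.18  0.04  0.39 -0.94]
shift(mm) [ 2.1 -0.8  3.4] rot(deg) [-0.19  0.62 -0.58]
```

View pics/w4.png

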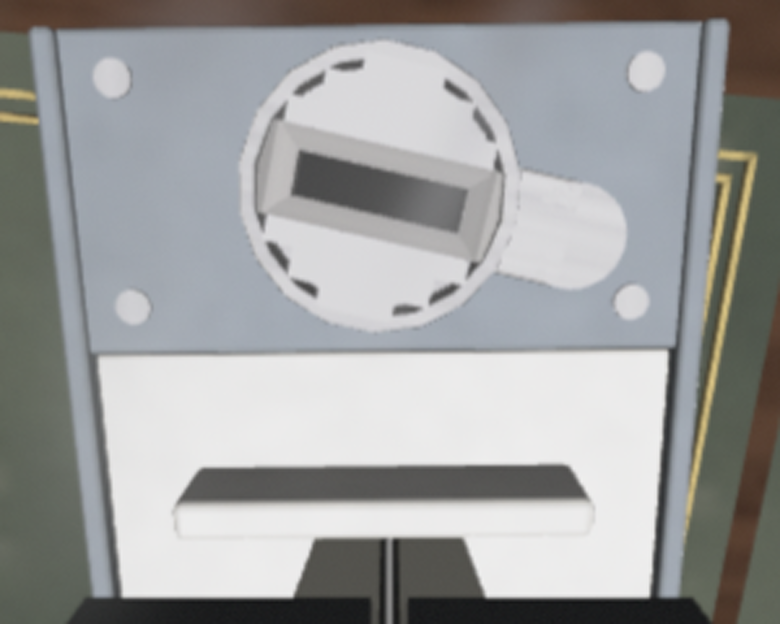

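```bash
python3 - <<'E'
from h import *
c=wc('w4')
def p(x,y,z): return plane(c,170+(x+.5)/2.6-.5,80+(y+.5)/2.6-.5,z)
m=[p(*a,.08) for a in((276,120),(502,172),(478,262),(258,213))]
i=[p(*a,.076) for a in((302,152),(468,189),(461,234),(292,196))]
for q in(m,i): print(np.mean(q,0).round(4),[np.linalg.norm(q[k]-q[(k+1)%4]).round(4) for k in range(4)],[np.degrees(np.arctan2(*(b-a)[[1,0]])).round(1) for a,b in((q[0],q[1]),(q[3],q[2]))])
print(p(380,186,.08), box(.06,0))
b=[p(*a,.064) for a in((45,28),(715,22))]; print(b,np.linalg.norm(b[0]-b[1]))
o,M=st(); e=o['position'][:2]-box(0,0); print('tcp in box',e@BX,e@BYV)
E
```

```text
[ 0.4952 -0.29    0.08  ] [np.float64(0.0401), np.float64(0.0159), np.float64(0.0401), np.float64(0.016)] [np.float64(-93.3), np.float64(-93.2)]
[ 0.4951 -0.2903  0.076 ] [np.float64(0.0304), np.float64(0.008), np.float64(0.0313), np.float64(0.0078)] [np.float64(-93.0), np.float64(-93.2)]
[ 0.49629269 -0.28994645  0.08      ] [ 0.49554221 -0.29009064]
[array([ 0.51410752, -0.22439908,  0.064     ]), array([ 0.53450881, -0.34596287,  0.064     ])] 0.12326381368521616
t 4.4 pos [ 0.4231 -0.3032  0.0744] rv [-3.1291 -0.2497  0.0173] w -0.0002 F [-20.5  -5.1  16.4] Tq [-1.32  4.66  0.05]
x [ 0.987  0.159 -0.011] y [ 0.159 -0.987 -0.003] z [-0.0112  0.0016 -0.9999] q [ 0.52  0.58 -0.02  2.18  0.04  0.39 -0.94]
tcp in box -0.013575946190292319 -0.000750566698521678
```

Emit:
{"name": "play_rows", "arguments": {"targets": [-8,0,0,0,0,0,0,-8,0,0,0,0,0,0,-4,0,-10,0,0,0,20,0,0,-35,0,0,-7,60,0,0,-40,0,0,-7,93,0,0,-40,0,0,-7,93,0,0,-40,0,0,-7,93,0,0,-40,0,0,-7,93]}}

```text
time: 5.07
position: [0.4109, -0.3051, 0.2827]
orientation: [2.904, 1.196, 0.001]
ft_force: [1.4, -0.5, -0.4]
gripper_width: 0.036
```

Emit:
{"name": "play_rows", "arguments": {"targets": [0,0,0,0,0,-7,93,0,0,0,0,0,-7,93,0,0,0,0,0,-7,93,0,0,0,0,0,-7,93,0,0,0,0,0,-7,93,0,0,0,0,0,-7,93,0,0,0,0,0,-7,93,0,0,0,0,0,0,93]}}

```text
time: 5.73
position: [0.4111, -0.3055, 0.2804]
orientation: [2.148, 2.291, 0.0]
ft_force: [-0.6, -0.3, -0.3]
gripper_width: 0.0886
```

```bash
python3 - <<'E'
from h import *
go([.45,.31,.27],180); shot('side','s4',(270,280,400,380),5); shot('wrist','w5')
E
```

```text
t 5.73 pos [ 0.4111 -0.3055  0.2804] rv [2.1476e+00 2.2915e+00 4.0000e-04] w 0.0886 F [-0.6 -0.3 -0.3] Tq [-0.03 -0.05 -0.03]
x [-0.065  0.998 -0.001] y [0.998 0.065 0.001] z [ 1.e-03 -5.e-04 -1.e+00] q [ 0.87  0.3  -0.44  1.99  0.16  0.89  0.41]
shift(mm) [611.7  78.6  10.1] rot(deg) [ 2.000e-02  7.000e-02 -8.629e+01]
```

View pics/s4.png

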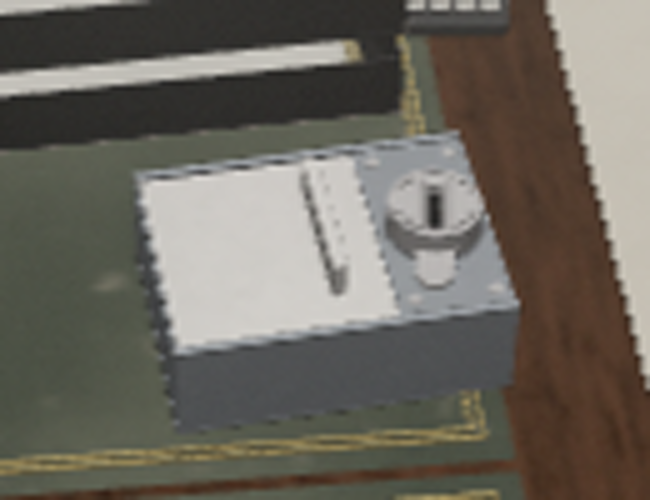

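Emit:
{"name": "play_rows", "arguments": {"targets": [30,4,0,0,0,0,93,33,4,0,0,0,0,93,33,4,0,0,0,0,93,33,4,0,0,0,0,93,33,4,0,0,0,0,93,33,4,0,0,0,0,93,33,4,0,0,0,0,93,33,4,0,0,0,0,93]}}

```text
time: 6.5
position: [0.4274, -0.0415, 0.28]
orientation: [2.159, 2.281, 0.001]
ft_force: [0.6, 0.3, -0.1]
gripper_width: 0.093
```

Emit:
{"name": "play_rows", "arguments": {"targets": [33,4,0,0,0,0,93,33,4,0,0,0,0,93,33,4,0,0,0,0,93,33,4,0,0,0,0,93,33,4,0,0,0,0,93,33,4,0,0,0,0,93,33,4,0,0,0,0,93,33,4,0,0,0,0,93]}}

```text
time: 7.17
position: [0.4437, 0.2241, 0.2799]
orientation: [2.16, 2.281, 0.001]
ft_force: [1.1, -0.3, 0.1]
gripper_width: 0.093
```

```bash
python3 - <<'E'
from h import *
go([.45,.31,.27],180)
E
```

```text
t 7.17 pos [0.4437 0.2241 0.2799] rv [2.1596e+00 2.2811e+00 6.0000e-04] w 0.093 F [ 1.1 -0.3  0.1] Tq [-0.06 -0.14 -0.02]
x [-0.055  0.999 -0.   ] y [0.999 0.055 0.001] z [ 6.e-04  0.e+00 -1.e+00] q [-0.06  0.31 -0.67  2.01  0.24  0.9  -0.8 ]
shift(mm) [85.4 11.   9.9] rot(deg) [ 2.000e-02  3.000e-02 -8.687e+01]
```

Emit:
{"name": "play_rows", "arguments": {"targets": [35,4,0,0,0,0,93,33,4,0,0,0,0,93,17,2,0,0,0,-6,93,0,0,0,0,0,-7,93,0,0,0,0,0,-7,93,0,0,0,0,0,-7,93,0,0,0,0,0,-7,93,0,0,0,0,0,-7,93]}}

```text
time: 7.83
position: [0.4487, 0.308, 0.2798]
orientation: [1.215, 2.897, -0.0]
ft_force: [-0.3, 0.1, 0.8]
gripper_width: 0.0929
```

Emit:
{"name": "play_rows", "arguments": {"targets": [0,0,0,0,0,-7,93,0,0,0,0,0,-7,93,0,0,0,0,0,-7,93,0,0,0,0,0,-7,93,0,0,0,0,0,-7,93,0,0,0,0,0,-7,93,0,0,0,0,0,-3,93,0,0,0,0,0,0,93]}}

```text
time: 8.5
position: [0.4488, 0.3077, 0.2795]
orientation: [-0.019, -3.141, 0.0]
ft_force: [-0.5, -0.6, -0.5]
gripper_width: 0.0931
```

```bash
python3 - <<'E'
from h import *
go([.45,.31,.27],180); shot('wrist','w6')
E
```

```text
t 8.5 pos [0.4488 0.3077 0.2795] rv [-1.910e-02 -3.141e+00  2.000e-04] w 0.0931 F [-0.5 -0.6 -0.5] Tq [ 0.07 -0.12 -0.05]
x [-1.     0.012  0.001] y [ 0.012  1.    -0.   ] z [-5.e-04 -1.e-04 -1.e+00] q [ 0.03  0.49 -1.06  1.9   0.5   1.04  0.32]
shift(mm) [-1.2  2.3  9.5] rot(deg) [-0.01 -0.03 -0.7 ]
```

View pics/w6.png

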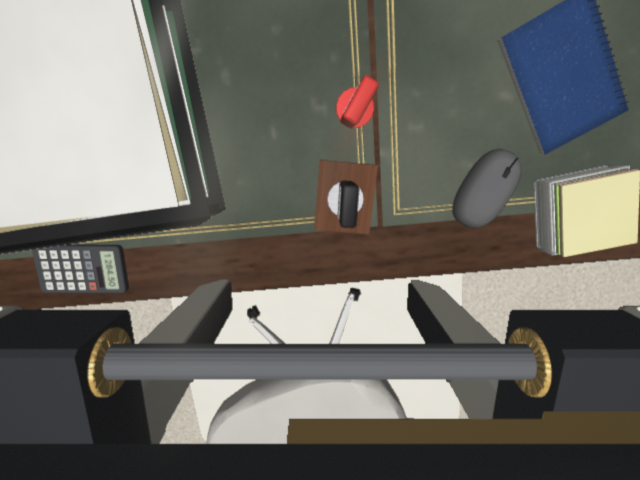

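```bash
python3 - <<'E'
from h import *
im=cv2.imread('pics/w6_full.png'); cv2.imwrite('pics/w6c.png',cv2.resize(im[70:250,300:400],None,fx=4,fy=4,interpolation=cv2.INTER_CUBIC)[:600*2])
a=cv2.resize(im[150:245,305:390],None,fx=6,fy=6,interpolation=cv2.INTER_CUBIC); cv2.imwrite('pics/w6c.png',a)
E
```

```text
(no output)
```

View pics/w6c.png

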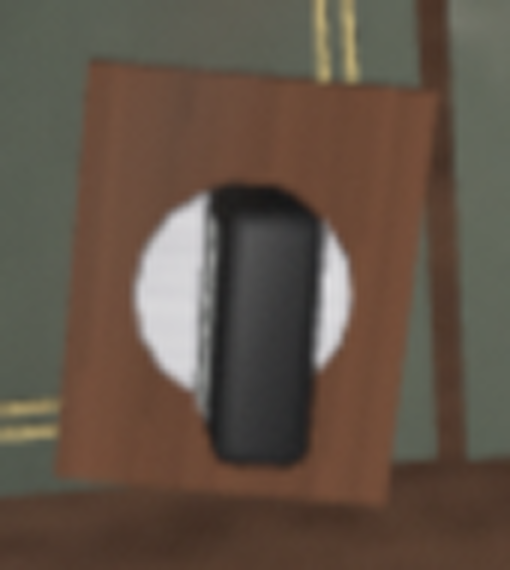

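```bash
python3 - <<'E'
from h import *
c=wc('w6')
def p(x,y,z): return plane(c,305+(x+.5)/6-.5,150+(y+.5)/6-.5,z)
for n,q in (('stand',[p(*a,.03) for a in((90,60),(438,92),(388,503),(57,473))]),('top',[p(*a,.115) for a in((228,213),(322,220),(305,465),(212,460))])):
  print(n,np.mean(q,0).round(4),[np.linalg.norm(q[k]-q[(k+1)%4]).round(4) for k in range(4)],[np.degrees(np.arctan2(*(b-a)[[1,0]])).round(1) for a,b in((q[0],q[3]),(q[1],q[2]),(q[0],q[1]),(q[3],q[2]))])
q=[p(*a,.055) for a in((134,290),(353,295))]; print('flange mid',np.mean(q,0),np.linalg.norm(q[0]-q[1]))
q=[p(*a,.055-.0025) for a in((134,290),(353,295))]; print('flange mid',np.mean(q,0),np.linalg.norm(q[0]-q[1]))
E
```

```text
stand [0.4298 0.3398 0.03  ] [np.float64(0.0697), np.float64(0.0845), np.float64(0.07), np.float64(0.0842)] [np.float64(-5.4), np.float64(-5.3), np.float64(84.2), np.float64(84.0)]
top [0.4277 0.3374 0.115 ] [np.float64(0.0152), np.float64(0.0404), np.float64(0.0155), np.float64(0.0407)] [np.float64(-3.4), np.float64(-3.0), np.float64(85.1), np.float64(86.1)]
flange mid [0.42750377 0.33803938 0.055     ] 0.04217859448036742
flange mid [0.42783219 0.33822784 0.0525    ] 0.04244838718486242
```

```bash
python3 - <<'E'
from h import *
c=wc('w6')
def p(x,y,z): return plane(c,305+(x+.5)/6-.5,150+(y+.5)/6-.5,z)
for n,q in (('top',[p(*a,.095) for a in((225,213),(322,220),(305,465),(212,460))]),):
  print(n,np.mean(q,0).round(4),[np.linalg.norm(q[k]-q[(k+1)%4]).round(4) for k in range(4)],[np.degrees(np.arctan2(*(b-a)[[1,0]])).round(1) for a,b in((q[0],q[3]),(q[1],q[2]),(q[0],q[1]),(q[3],q[2]))])
q=[p(*a,.035) for a in((134,290),(353,295))]; print('flange mid',np.mean(q,0),np.linalg.norm(q[0]-q[1]))
go([.43,.3395,.15],174.5)
E
```

```text
top [0.4308 0.339  0.095 ] [np.float64(0.0167), np.float64(0.0429), np.float64(0.0165), np.float64(0.0432)] [np.float64(-2.8), np.float64(-3.0), np.float64(85.2), np.float64(86.1)]
flange mid [0.43013114 0.33954705 0.035     ] 0.04433693611632764
t 8.55 pos [0.4488 0.3077 0.2795] rv [-2.3800e-02 -3.1411e+00  1.0000e-04] w 0.093 F [ 0.4  0.3 -0.6] Tq [ 0.11 -0.16 -0.03]
x [-1.     0.015  0.   ] y [ 0.015  1.    -0.   ] z [-4.e-04 -1.e-04 -1.e+00] q [ 0.03  0.49 -1.06  1.9   0.5   1.04  0.32]
shift(mm) [ 19.3  31.5 129.5] rot(deg) [-0.   -0.02  4.63]
```

Emit:
{"name": "play_rows", "arguments": {"targets": [4,6,15,0,0,1,93,4,6,20,0,0,1,93,4,7,20,0,0,1,93,4,6,20,0,0,0,93,2,5,20,0,0,0,93,0,0,20,0,0,0,93,0,0,15,0,0,0,93,0,0,0,0,0,0,93]}}

```text
time: 9.22
position: [0.4312, 0.3374, 0.1472]
orientation: [-0.105, -3.137, 0.005]
ft_force: [-0.1, -0.6, 0.1]
gripper_width: 0.093
```

```bash
python3 - <<'E'
from h import *
go([.4305,.339,.0455],176); shot('wrist','w7',(200,60,500,300),2.6)
E
```

```text
t 9.22 pos [0.4312 0.3374 0.1472] rv [-0.1048 -3.1373  0.0046] w 0.093 F [-0.1 -0.6  0.1] Tq [ 0.03 -0.15  0.01]
x [-0.998  0.067  0.002] y [ 0.067  0.998 -0.003] z [-0.0026 -0.0028 -1.    ] q [-0.17  0.63 -0.89  2.03  0.69  0.81  0.03]
shift(mm) [  0.5   1.8 101.7] rot(deg) [-0.17 -0.14  0.17]
```

View pics/w7.png

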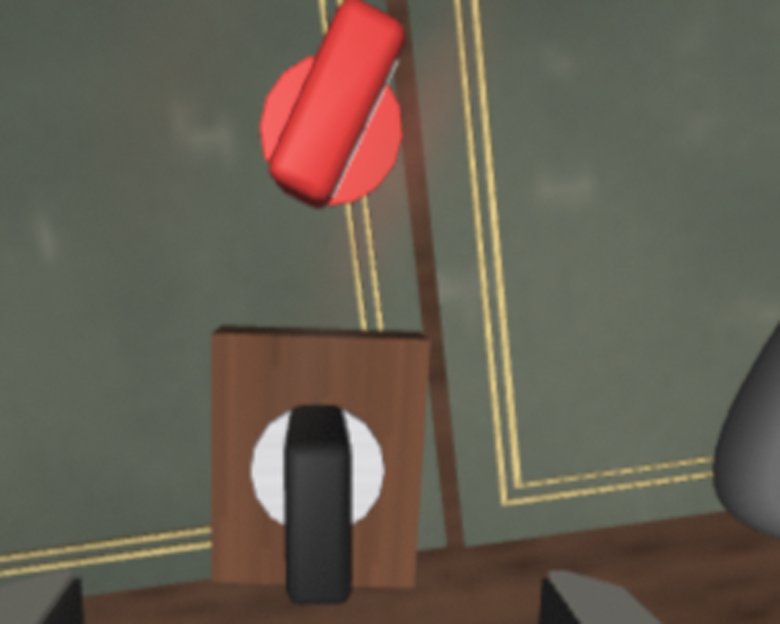

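```bash
python3 - <<'E'
from h import *
c=wc('w7')
def p(x,y,z): return plane(c,200+(x+.5)/2.6-.5,60+(y+.5)/2.6-.5,z)
def rep(n,q): print(n,np.mean(q,0).round(4),[np.linalg.norm(q[k]-q[(k+1)%4]).round(4) for k in range(4)],[np.degrees(np.arctan2(*(b-a)[[1,0]])).round(1) for a,b in((q[0],q[3]),(q[1],q[2]),(q[0],q[1]),(q[3],q[2]))])
rep('top',[p(*a,.095) for a in((288,445),(350,445),(351,603),(286,603))])
rep('stand',[p(*a,.03) for a in((213,332),(429,338),(414,587),(211,580))])
rep('flange',[p(*a,.035) for a in((251,469),(251,469),(384,469),(384,469))])
E
```

```text
top [0.4303 0.3395 0.095 ] [np.float64(0.0158), np.float64(0.0434), np.float64(0.0174), np.float64(0.0434)] [np.float64(-5.0), np.float64(-2.8), np.float64(86.2), np.float64(86.2)]
stand [0.4298 0.3393 0.03  ] [np.float64(0.0691), np.float64(0.0854), np.float64(0.0701), np.float64(0.0848)] [np.float64(-6.0), np.float64(-5.3), np.float64(84.6), np.float64(84.1)]
flange [0.4302 0.3395 0.035 ] [np.float64(0.0), np.float64(0.0435), np.float64(0.0), np.float64(0.0435)] [np.float64(86.2), np.float64(86.2), np.float64(0.0), np.float64(0.0)]
```

Emit:
{"name": "play_rows", "arguments": {"targets": [0.5,1,12,-0.1,-0.1,0,93,0,1,15,0,0,0,93,0,0,18,0,0,0,93,0,0,18,0,0,0,93,0,0,18,0,0,0,93,0,0,12,0,0,0,93,0,0,8,0,0,0,93,0,0,0,0,0,0,93]}}

```text
time: 9.93
position: [0.4318, 0.3404, 0.0478]
orientation: [0.101, 3.139, 0.002]
ft_force: [0.5, -0.2, -0.2]
gripper_width: 0.0935
```

```bash
python3 - <<'E'
from h import *
go([.4303,.3395,.0455],176)
E
```

```text
t 9.93 pos [0.4318 0.3404 0.0478] rv [1.0080e-01 3.1388e+00 1.7000e-03] w 0.0935 F [ 0.5 -0.2 -0.2] Tq [ 0.06 -0.14 -0.02]
x [-0.998  0.064 -0.001] y [0.064 0.998 0.001] z [ 0.0013  0.0011 -1.    ] q [-0.28  0.75 -0.74  2.1   0.89  0.64 -0.15]
shift(mm) [ 1.4 -1.   2.3] rot(deg) [0.07 0.07 0.32]
```

Adjust, and close.

Emit:
{"name": "play_rows", "arguments": {"targets": [1.4,-1,2.3,0,0,0,93,0,0,0,0,0,0,50,0,0,0,0,0,0,10,0,0,0,0,0,0,10,0,0,0,0,0,0,10,0,0,0,0,0,0,10,0,0,0,0,0,0,10,0,0,0,0,0,0,10]}}

```text
time: 10.6
position: [0.4305, 0.3397, 0.0464]
orientation: [0.1, 3.138, 0.003]
ft_force: [-0.5, 0.5, 0.3]
gripper_width: 0.0512
```

Emit:
{"name": "play_rows", "arguments": {"targets": [0,0,0,0,0,0,10,0,0,0,0,0,0,10,0,0,0,0,0,0,10,0,0,0,0,0,0,10,0,0,0,0,0,0,10,0,0,0,0,0,0,10,0,0,0,0,0,0,10,0,0,0,0,0,0,10]}}

```text
time: 11.27
position: [0.4304, 0.3396, 0.0463]
orientation: [0.099, 3.138, 0.002]
ft_force: [-0.4, -1.3, 1.0]
gripper_width: 0.0179
```

```bash
python3 - <<'E'
from h import *
go([.4303,.3395,.0455],176)
E
```

```text
t 11.27 pos [0.4304 0.3396 0.0463] rv [9.9300e-02 3.1383e+00 2.5000e-03] w 0.0179 F [-0.4 -1.3  1. ] Tq [-0.01 -0.1  -0.  ]
x [-0.998  0.063 -0.002] y [0.063 0.998 0.002] z [ 0.0017  0.0015 -1.    ] q [-0.28  0.75 -0.74  2.11  0.9   0.63 -0.15]
shift(mm) [ 0.1 -0.1  0.8] rot(deg) [0.09 0.09 0.38]
```

Emit:
{"name": "play_rows", "arguments": {"targets": [0,0,-10,0,0,0,10,0,0,-15,0,0,0,10,0,0,-20,0,0,0,10,0,0,-35,0,0,0,10,0,0,-35,0,0,0,10,0,0,-35,0,0,0,10,0,0,-35,0,0,0,10,0,0,-35,0,0,0,10]}}

```text
time: 11.93
position: [0.4292, 0.339, 0.2686]
orientation: [0.098, 3.139, 0.002]
ft_force: [1.2, -0.2, -1.9]
gripper_width: 0.0179
```

Emit:
{"name": "play_rows", "arguments": {"targets": [0,0,-15,0,0,7,10,0,0,0,0,0,7,10,0,0,0,0,0,7,10,0,0,0,0,0,7,10,0,0,0,0,0,7,10,0,0,0,0,0,7,10,0,0,0,0,0,7,10,0,0,0,0,0,7,10]}}

```text
time: 12.6
position: [0.4294, 0.3392, 0.2819]
orientation: [1.569, 2.721, 0.004]
ft_force: [0.2, 0.2, -1.0]
gripper_width: 0.0179
```

Emit:
{"name": "play_rows", "arguments": {"targets": [0,0,0,0,0,7,10,0,0,0,0,0,7,10,0,0,0,0,0,7,10,0,0,0,0,0,7,10,0,0,0,0,0,5,10,0,0,0,0,0,0,10,0,0,0,0,0,0,10,0,0,0,0,0,0,10]}}

```text
time: 13.27
position: [0.4297, 0.3393, 0.2815]
orientation: [-2.268, -2.174, -0.004]
ft_force: [-0.9, 0.1, -1.2]
gripper_width: 0.0183
```

```bash
python3 - <<'E'
from h import *
go([.4952,-.2901,.26],86.8); shot('wrist','w8')
E
```

```text
t 13.27 pos [0.4297 0.3393 0.2815] rv [-2.2678 -2.174  -0.0037] w 0.0183 F [-0.9  0.1 -1.2] Tq [-0.09 -0.13  0.04]
x [0.042 0.999 0.002] y [ 0.999 -0.042  0.002] z [ 0.0017  0.0017 -1.    ] q [-0.31  0.37 -0.63  1.91  0.27  0.94 -1.1 ]
shift(mm) [-626.1   92.    20.6] rot(deg) [ 0.09 -0.1   0.78]
```

View pics/w8.png

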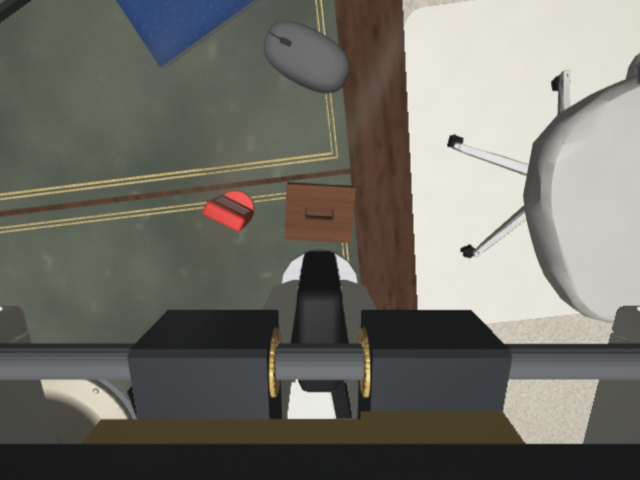

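Emit:
{"name": "play_rows", "arguments": {"targets": [-20,3,0,0,0,0.8,10,-33,5,0,0,0,0,10,-33,5,0,0,0,0,10,-33,5,0,0,0,0,10,-33,5,0,0,0,0,10,-33,5,0,0,0,0,10,-33,5,0,0,0,0,10,-33,5,0,0,0,0,10]}}

```text
time: 13.98
position: [0.453, 0.0848, 0.281]
orientation: [-2.285, -2.156, -0.004]
ft_force: [0.8, 0.7, -1.9]
gripper_width: 0.018
```

Emit:
{"name": "play_rows", "arguments": {"targets": [-33,5,0,0,0,0,10,-33,5,0,0,0,0,10,-33,5,0,0,0,0,10,-33,5,0,0,0,0,10,-33,5,0,0,0,0,10,-33,5,0,0,0,0,10,-33,5,0,0,0,0,10,-33,5,0,0,0,0,10]}}

```text
time: 14.65
position: [0.4772, -0.1812, 0.2807]
orientation: [2.285, 2.156, 0.004]
ft_force: [0.8, 1.2, -2.1]
gripper_width: 0.0179
```

```bash
python3 - <<'E'
from h import *
go([.4952,-.2901,.15],86.8)
E
```

```text
t 14.65 pos [ 0.4772 -0.1812  0.2807] rv [2.2848 2.1561 0.004 ] w 0.0179 F [ 0.8  1.2 -2.1] Tq [-0.05 -0.19 -0.  ]
x [0.058 0.998 0.002] y [ 0.998 -0.058  0.002] z [ 0.0019  0.0017 -1.    ] q [ 0.61  0.3  -0.46  1.99  0.17  0.89  0.01]
shift(mm) [-108.    24.1  130.5] rot(deg) [ 0.1  -0.11 -0.12]
```

Emit:
{"name": "play_rows", "arguments": {"targets": [-27,6,0,0.1,-0.1,0,10,-27,6,10,0,0,0,10,-27,6,20,0,0,0,10,-27,6,25,0,0,0,10,0,0,30,0,0,0,10,0,0,25,0,0,0,10,0,0,15,0,0,0,10,0,0,0,0,0,0,10]}}

```text
time: 15.32
position: [0.4931, -0.2881, 0.1522]
orientation: [-2.281, -2.152, 0.002]
ft_force: [-0.7, 0.3, -2.0]
gripper_width: 0.0177
```

```bash
python3 - <<'E'
from h import *
go([.4952,-.2901,.15],86.8); shot('wrist','w9'); shot('side','s9',(290,230,410,350),5);shot('scene','c9',(330,150,470,260),5)
E
```

```text
t 15.32 pos [ 0.4931 -0.2881  0.1522] rv [-2.2811e+00 -2.1519e+00  2.1000e-03] w 0.0177 F [-0.7  0.3 -2. ] Tq [-0.06 -0.03 -0.01]
x [0.058 0.998 0.003] y [ 0.998 -0.058 -0.005] z [-0.0049  0.0032 -1.    ] q [ 0.68  0.53 -0.37  2.    0.29  0.67  0.08]
shift(mm) [-1.9  2.2  2.2] rot(deg) [-0.29 -0.17 -0.14]
```

View pics/w9.png

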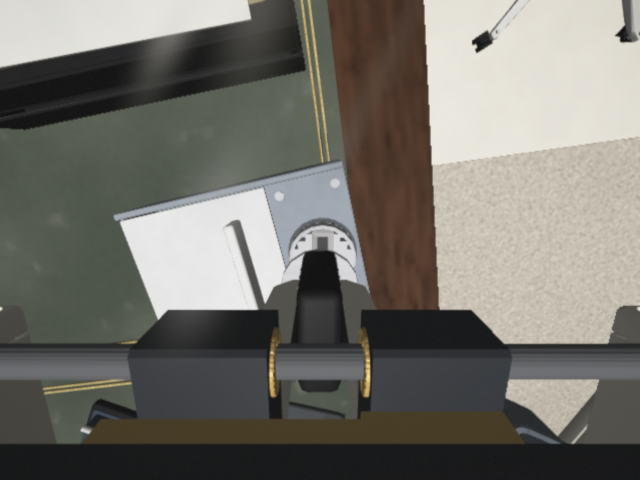

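View pics/s9.png

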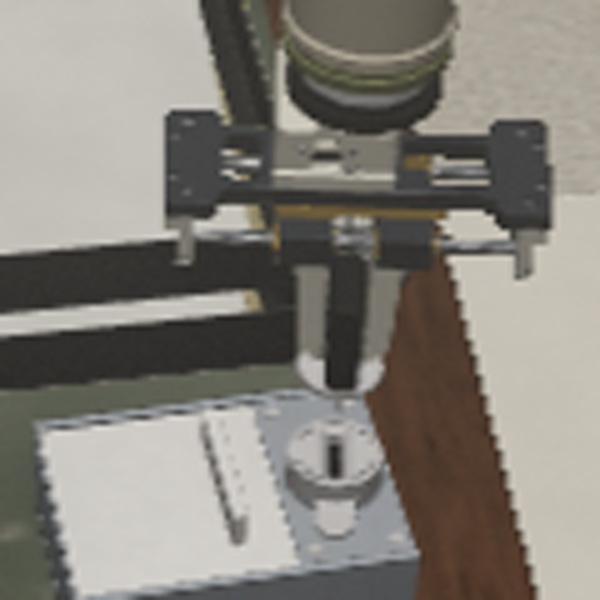

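Emit:
{"name": "play_rows", "arguments": {"targets": [-2,2,2,-0.2,-0.1,0,10,0,0,6,0,0,0,10,0,0,8,0,0,0,10,0,0,6,0,0,0,10,0,0,5,0,0,0,10,0,0,3,0,0,0,10,0,0,0,0,0,0,10,0,0,0,0,0,0,10]}}

```text
time: 16.13
position: [0.4968, -0.2907, 0.1252]
orientation: [2.284, 2.152, 0.002]
ft_force: [-0.6, -0.2, -1.3]
gripper_width: 0.0181
```

```bash
python3 - <<'E'
from h import *
go([.4952,-.2901,.106],86.8); shot('side','s10',(290,230,410,350),5)
E
```

```text
t 16.13 pos [ 0.4968 -0.2907  0.1252] rv [2.2843e+00 2.1521e+00 1.5000e-03] w 0.0181 F [-0.6 -0.2 -1.3] Tq [-0.07 -0.07  0.02]
x [ 0.06   0.998 -0.002] y [ 0.998 -0.06   0.003] z [ 0.0029 -0.0017 -1.    ] q [ 0.67  0.56 -0.34  2.02  0.32  0.61  0.05]
shift(mm) [ 0.6 -1.7 19.2] rot(deg) [ 0.17  0.09 -0.21]
```

View pics/s10.png

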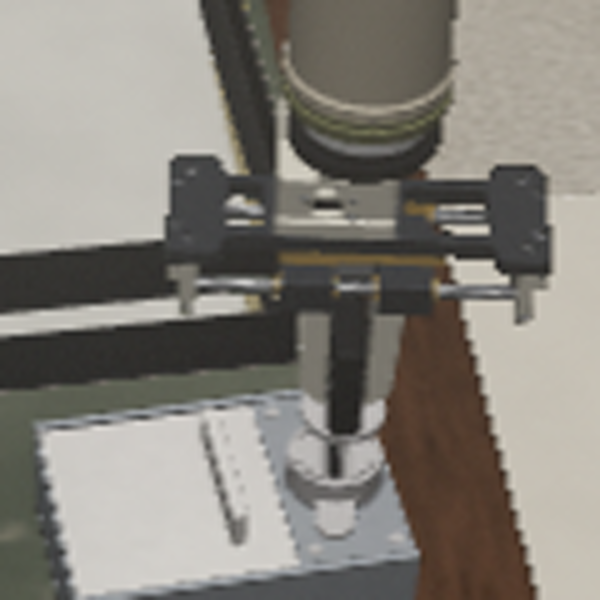

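Emit:
{"name": "play_rows", "arguments": {"targets": [0.5,-1.5,0,0.1,0,-0.2,10,0,0,4,0,0,0,10,0,0,4,0,0,0,10,0,0,4,0,0,0,10,0,0,4,0,0,0,10,0,0,0,0,0,0,10,0,0,0,0,0,0,10,0,0,0,0,0,0,10]}}

```text
time: 16.85
position: [0.4955, -0.2903, 0.1095]
orientation: [2.281, 2.157, -0.0]
ft_force: [0.4, -0.4, -1.7]
gripper_width: 0.0179
```

```bash
python3 - <<'E'
from h import *
go([.4952,-.2901,.106],86.8); shot('side','s11',(290,230,410,350),5)
E
```

```text
t 16.85 pos [ 0.4955 -0.2903  0.1095] rv [ 2.2813e+00  2.1565e+00 -2.0000e-04] w 0.0179 F [ 0.4 -0.4 -1.7] Tq [-0.07 -0.07 -0.01]
x [ 0.056  0.998 -0.002] y [ 0.998 -0.056  0.002] z [ 0.0015 -0.0018 -1.    ] q [ 0.66  0.58 -0.33  2.03  0.33  0.58  0.04]
shift(mm) [ 0.2 -0.3  3.5] rot(deg) [ 0.09  0.1  -0.02]
```

View pics/s11.png

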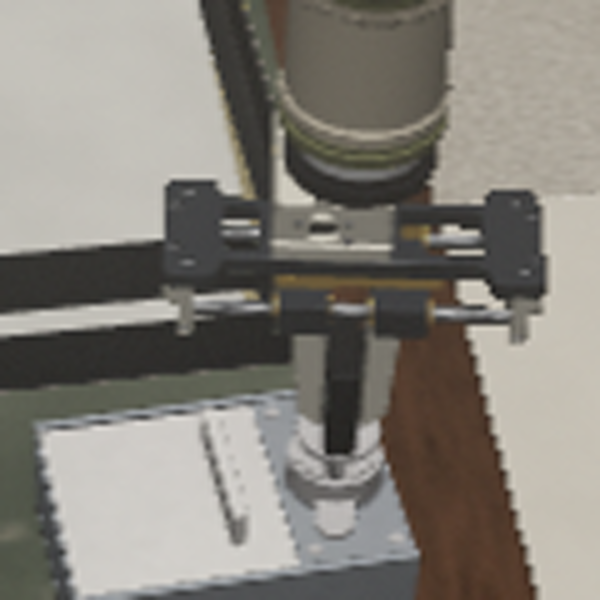

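Emit:
{"name": "play_rows", "arguments": {"targets": [0,0,2.5,0,0,0,10,0,0,0,0,0,5,10,0,0,0,0,0,5,10,0,0,0,0,0,5,10,0,0,0,0,0,5,10,0,0,0,0,0,5,10,0,0,0,0,0,5,10,0,0,0,0,0,0,10]}}

```text
time: 17.57
position: [0.4949, -0.2902, 0.1068]
orientation: [2.765, 1.488, -0.001]
ft_force: [-1.2, -0.4, -2.0]
gripper_width: 0.0179
```

```bash
python3 - <<'E'
from h import *
go([.4952,-.2901,.107],0)
E
```

```text
t 17.57 pos [ 0.4949 -0.2902  0.1068] rv [ 2.7649e+00  1.4876e+00 -8.0000e-04] w 0.0179 F [-1.2 -0.4 -2. ] Tq [0.   0.36 0.01]
x [ 0.551  0.834 -0.001] y [ 0.834 -0.551  0.001] z [ 5.0e-04 -1.9e-03 -1.0e+00] q [ 0.55  0.57 -0.18  2.04  0.19  0.54 -0.34]
shift(mm) [ 0.2  0.2 -0.2] rot(deg) [1.100e-01 3.000e-02 5.656e+01]
```

Emit:
{"name": "play_rows", "arguments": {"targets": [0,0,0,0,0,5,10,0,0,0,0,0,5,10,0,0,0,0,0,5,10,0,0,0,0,0,5,10,0,0,0,0,0,5,10,0,0,0,0,0,5,10,0,0,0,0,0,0,10,0,0,0,0,0,0,10]}}

```text
time: 18.23
position: [0.4951, -0.29, 0.1068]
orientation: [3.053, 0.735, 0.0]
ft_force: [-0.6, 0.1, -2.1]
gripper_width: 0.0183
```

```bash
python3 - <<'E'
from h import *
go([.4952,-.2901,.107],0)
E
```

```text
t 18.23 pos [ 0.4951 -0.29    0.1068] rv [3.0527e+00 7.3460e-01 3.0000e-04] w 0.0183 F [-0.6  0.1 -2.1] Tq [0.17 0.51 0.02]
x [ 0.891  0.455 -0.   ] y [ 0.455 -0.891  0.002] z [ 6.0e-04 -1.7e-03 -1.0e+00] q [ 0.45  0.57 -0.03  2.05  0.04  0.53 -0.7 ]
shift(mm) [ 0.   0.2 -0.2] rot(deg) [ 1.000e-01 -1.000e-02  2.706e+01]
```

Emit:
{"name": "play_rows", "arguments": {"targets": [0,0,0,0,0,5,10,0,0,0,0,0,5,10,0,0,0,0,0,5,10,0,0,0,0,0,5,10,0,0,0,0,0,4,10,0,0,0,0,0,2,10,0,0,0,0,0,1,10,0,0,0,0,0,0,10]}}

```text
time: 18.9
position: [0.4951, -0.29, 0.1068]
orientation: [3.14, -0.002, 0.001]
ft_force: [-2.5, 1.6, -2.0]
gripper_width: 0.0177
```

```bash
python3 - <<'E'
from h import *
go([.4952,-.2901,.107],0); shot('wrist','w12')
E
```

```text
t 18.9 pos [ 0.4951 -0.29    0.1068] rv [ 3.1402e+00 -2.4000e-03  1.1000e-03] w 0.0177 F [-2.5  1.6 -2. ] Tq [0.38 0.71 0.04]
x [ 1.    -0.002  0.001] y [-0.002 -1.     0.001] z [ 7.0e-04 -1.4e-03 -1.0e+00] q [ 0.36  0.57  0.1   2.05 -0.11  0.52 -1.03]
shift(mm) [ 0.1  0.1 -0.2] rot(deg) [ 0.08 -0.04 -0.09]
```

View pics/w12.png

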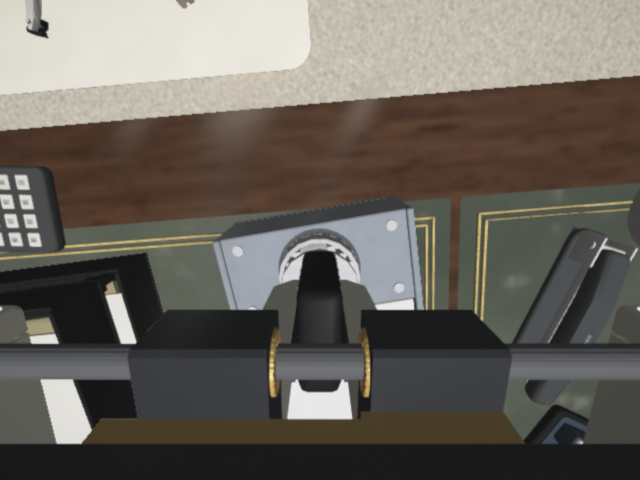

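Emit:
{"name": "play_rows", "arguments": {"targets": [0,0,0,0,0,1,10,0,0,0,0,0,1,10,0,0,0,0,0,1,10,0,0,0,0,0,0,10,0,0,0,0,0,0,10,0,0,0,0,0,0,10,0,0,0,0,0,0,10,0,0,0,0,0,0,10]}}

```text
time: 19.62
position: [0.4951, -0.29, 0.1068]
orientation: [3.139, -0.088, 0.001]
ft_force: [-4.3, 3.0, -2.0]
gripper_width: 0.018
```

```bash
python3 - <<'E'
from h import *
go([.4952,-.2901,.107],0)
E
```

```text
t 19.62 pos [ 0.4951 -0.29    0.1068] rv [ 3.139e+00 -8.790e-02  1.300e-03] w 0.018 F [-4.3  3.  -2. ] Tq [0.89 1.07 0.17]
x [ 0.998 -0.056  0.001] y [-0.056 -0.998  0.001] z [ 8.0e-04 -1.4e-03 -1.0e+00] q [ 0.35  0.57  0.12  2.05 -0.13  0.52 -1.07]
shift(mm) [ 0.2  0.  -0.2] rot(deg) [ 0.08 -0.05 -3.21]
```

Emit:
{"name": "play_rows", "arguments": {"targets": [0,0,0,0,0,1,10,0,0,0,0,0,1,10,0,0,0,0,0,1,10,0,0,0,0,0,0,10,0,0,0,0,0,0,10,0,0,0,0,0,0,10,0,0,0,0,0,0,10,0,0,0,0,0,0,10]}}

```text
time: 20.28
position: [0.4951, -0.2901, 0.1069]
orientation: [3.136, -0.169, 0.001]
ft_force: [-4.6, 3.4, -2.8]
gripper_width: 0.0182
```

```bash
python3 - <<'E'
from h import *
go([.4952,-.2901,.107],0)
E
```

```text
t 20.28 pos [ 0.4951 -0.2901  0.1069] rv [ 3.1355e+00 -1.6870e-01  1.4000e-03] w 0.0182 F [-4.6  3.4 -2.8] Tq [0.83 1.18 0.51]
x [ 0.994 -0.107  0.001] y [-0.107 -0.994  0.001] z [ 8.0e-04 -1.6e-03 -1.0e+00] q [ 0.34  0.57  0.13  2.05 -0.14  0.52 -1.1 ]
shift(mm) [ 0.1  0.  -0.1] rot(deg) [ 0.09 -0.05 -6.16]
```

Emit:
{"name": "play_rows", "arguments": {"targets": [0,0,0,0,0,-4,10,0,0,0,0,0,-4,10,0,0,0,0,0,-4,10,0,0,0,0,0,0,10,0,0,0,0,0,0,10,0,0,-3,0,0,0,10,0,0,-4,0,0,0,10,0,0,0,0,0,0,10]}}

```text
time: 20.95
position: [0.4962, -0.291, 0.115]
orientation: [3.134, 0.156, 0.005]
ft_force: [-0.4, -0.7, -1.2]
gripper_width: 0.0177
```

```bash
python3 - <<'E'
from h import *
go([.4952,-.2901,.107],0)
E
```

```text
t 20.95 pos [ 0.4962 -0.291   0.115 ] rv [3.1344 0.156  0.0052] w 0.0177 F [-0.4 -0.7 -1.2] Tq [ 0.03  0.03 -0.07]
x [0.995 0.099 0.003] y [ 0.099 -0.995  0.003] z [ 0.0035 -0.0031 -1.    ] q [ 0.38  0.56  0.08  2.04 -0.08  0.54 -0.96]
shift(mm) [-1. -1.  8.] rot(deg) [ 0.19 -0.19  5.7 ]
```

Free. Lift straight up.

Emit:
{"name": "play_rows", "arguments": {"targets": [0,0,-6,0,0,0,10,0,0,-10,0,0,0,10,0,0,-15,0,0,0,10,0,0,-30,0,0,0,10,0,0,-35,0,0,0,10,0,0,-35,0,0,0,10,0,0,-35,0,0,0,10,0,0,0,0,0,0,10]}}

```text
time: 21.62
position: [0.4976, -0.2916, 0.2876]
orientation: [3.131, 0.157, 0.018]
ft_force: [1.3, -0.8, -0.4]
gripper_width: 0.0177
```

```bash
python3 - <<'E'
from h import *
go([.43,.3395,.28],176); shot('wrist','w13'); shot('side','s13',(270,280,400,380),5)
E
```

```text
t 21.62 pos [ 0.4976 -0.2916  0.2876] rv [3.1307 0.1565 0.0175] w 0.0177 F [ 1.3 -0.8 -0.4] Tq [-0.04 -0.03  0.04]
x [0.995 0.1   0.011] y [ 0.1   -0.995  0.007] z [ 0.0115 -0.0064 -0.9999] q [ 0.35  0.34  0.11  1.88 -0.05  0.91 -0.99]
shift(mm) [  -4.3 -634.7    2.8] rot(deg) [   0.98    0.56 -170.27]
```

View pics/w13.png

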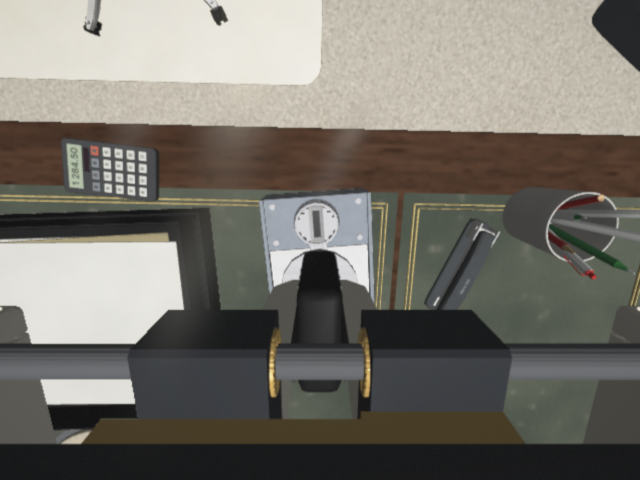

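View pics/s13.png

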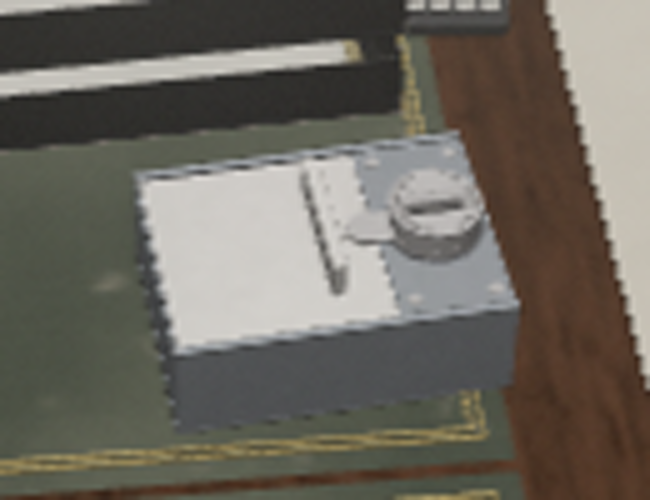

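```bash
python3 - <<'E'
from h import *
im=cv2.imread('pics/w13_full.png'); cv2.imwrite('pics/w13c.png',cv2.resize(im[185:295,250:385],None,fx=5.5,fy=5.5,interpolation=cv2.INTER_CUBIC))
E
```

```text
(no output)
```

View pics/w13c.png

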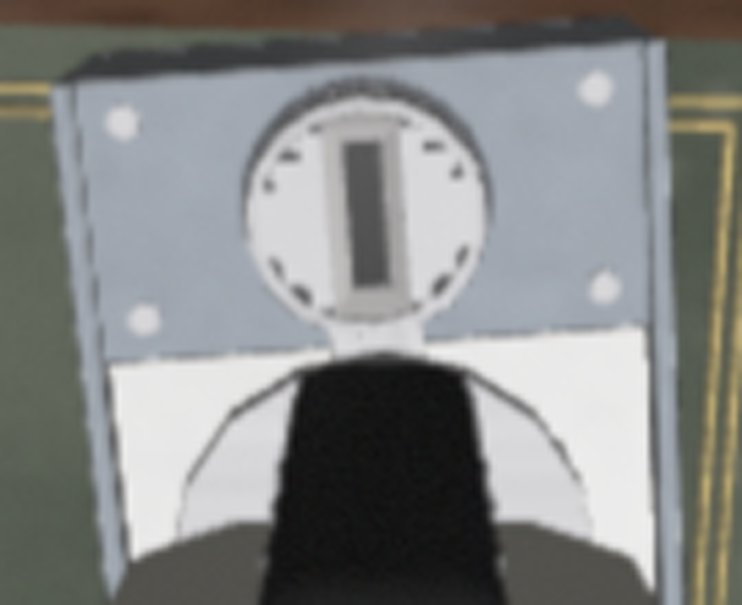

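```bash
python3 - <<'E'
from h import *
c=wc('w13')
def p(x,y,z): return plane(c,250+(x+.5)/5.5-.5,185+(y+.5)/5.5-.5,z)
for a,b in(((345,143),(354,290)),((380,140),(390,285))):
  v=p(*a,.076)-p(*b,.076); print(np.degrees(np.arctan2(v[1],v[0])))
for a,b in(((55,82),(110,590)),((665,38),(675,590))):
  v=p(*a,.064)-p(*b,.064); print('box',np.degrees(np.arctan2(v[1],v[0])))
E
```

```text
8.874742797350848
9.588256646677376
box 9.32879254252782
box 8.943944396206442
```

Emit:
{"name": "play_rows", "arguments": {"targets": [0,0,0,0,0,-7,10,0,0,0,0,0,-7,10,0,0,0,0,0,-7,10,0,0,0,0,0,-7,10,0,0,0,0,0,-7,10,0,0,0,0,0,-7,10,0,0,0,0,0,-7,10,0,0,0,0,0,-7,10]}}

```text
time: 22.38
position: [0.4943, -0.2895, 0.2785]
orientation: [-2.691, -1.621, 0.002]
ft_force: [-0.3, 0.2, -1.6]
gripper_width: 0.018
```

Emit:
{"name": "play_rows", "arguments": {"targets": [0,0,0,0,0,-7,10,0,0,0,0,0,-7,10,0,0,0,0,0,-7,10,0,0,0,0,0,-7,10,0,0,0,0,0,0,10,0,0,0,0,0,0,10,0,0,0,0,0,0,10,0,0,0,0,0,0,10]}}

```text
time: 23.05
position: [0.495, -0.2899, 0.2796]
orientation: [2.228, 2.213, -0.001]
ft_force: [0.6, -0.8, -2.1]
gripper_width: 0.0178
```

```bash
python3 - <<'E'
from h import *
go([.43,.3395,.28],90)
E
```

```text
t 23.05 pos [ 0.495  -0.2899  0.2796] rv [ 2.2276e+00  2.2128e+00 -7.0000e-04] w 0.0178 F [ 0.6 -0.8 -2.1] Tq [-0.05 -0.13 -0.01]
x [ 0.007  1.    -0.002] y [ 1.    -0.007  0.001] z [ 9.0e-04 -1.5e-03 -1.0e+00] q [ 0.61  0.36 -0.24  1.87  0.11  0.92  0.31]
shift(mm) [628.9 -69.2  -1.4] rot(deg) [ 0.05  0.09 -0.38]
```

Emit:
{"name": "play_rows", "arguments": {"targets": [20,-2,0,0,0,0,10,33,-4,0,0,0,0,10,33,-4,0,0,0,0,10,33,-4,0,0,0,0,10,33,-4,0,0,0,0,10,33,-4,0,0,0,0,10,33,-4,0,0,0,0,10,33,-4,0,0,0,0,10]}}

```text
time: 23.72
position: [0.4656, -0.0373, 0.2796]
orientation: [2.226, 2.213, 0.0]
ft_force: [-0.1, 0.7, -1.0]
gripper_width: 0.0183
```

Emit:
{"name": "play_rows", "arguments": {"targets": [33,-4,0,0,0,0,10,33,-4,0,0,0,0,10,33,-4,0,0,0,0,10,33,-4,0,0,0,0,10,33,-4,0,0,0,0,10,33,-4,0,0,0,0,10,33,-3,0,0,0,0,10,33,-3,0,0,0,0,10]}}

```text
time: 24.38
position: [0.4366, 0.2269, 0.2791]
orientation: [2.226, 2.213, 0.0]
ft_force: [0.6, 0.2, -1.1]
gripper_width: 0.0179
```

Emit:
{"name": "play_rows", "arguments": {"targets": [33,-3,0,0,0,0,10,33,-3,0,0,0,0,10,20,-3,0,0,0,0,10,10,0,0,0,0,-7,10,0,0,0,0,0,-7,10,0,0,0,0,0,-7,10,0,0,0,0,0,-7,10,0,0,0,0,0,-7,10]}}

```text
time: 25.05
position: [0.4283, 0.3215, 0.2786]
orientation: [1.449, 2.785, -0.002]
ft_force: [0.2, 0.5, -1.6]
gripper_width: 0.0179
```

Emit:
{"name": "play_rows", "arguments": {"targets": [0,0,0,0,0,-7,10,0,0,0,0,0,-7,10,0,0,0,0,0,-7,10,0,0,0,0,0,-7,10,0,0,0,0,0,-7,10,0,0,0,0,0,-7,10,0,0,0,0,0,-7,10,0,0,0,0,0,0,10]}}

```text
time: 25.72
position: [0.4286, 0.3211, 0.2785]
orientation: [0.165, 3.136, -0.003]
ft_force: [0.2, 0.4, -1.5]
gripper_width: 0.0177
```

```bash
python3 - <<'E'
from h import *
go([.43,.3395,.15],174.5); shot('wrist','w14'); shot('scene','c14',(180,205,280,345),4); shot('side','s14',(275,85,395,225),4)
E
```

```text
t 25.72 pos [0.4286 0.3211 0.2785] rv [ 0.165   3.1361 -0.0032] w 0.0177 F [ 0.2  0.4 -1.5] Tq [ 0.05 -0.12 -0.01]
x [-0.994  0.105 -0.001] y [ 0.105  0.994 -0.002] z [ 0.0011 -0.0021 -1.    ] q [-0.13  0.41 -0.85  1.93  0.37  0.97  0.31]
shift(mm) [  0.7  18.7 128.4] rot(deg) [-0.11  0.07 -0.52]
```

View pics/w14.png

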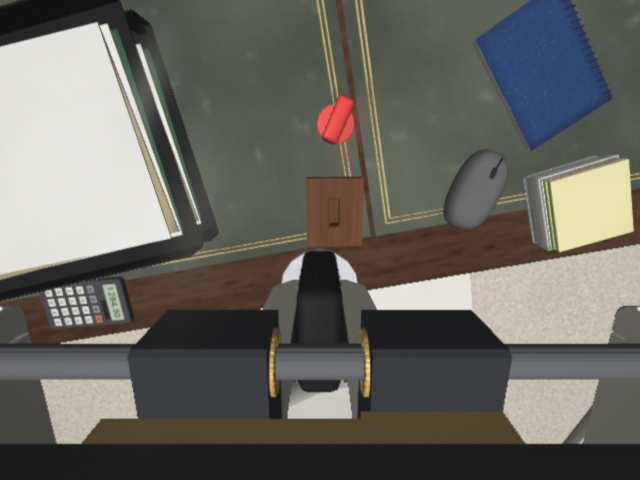

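View pics/c14.png

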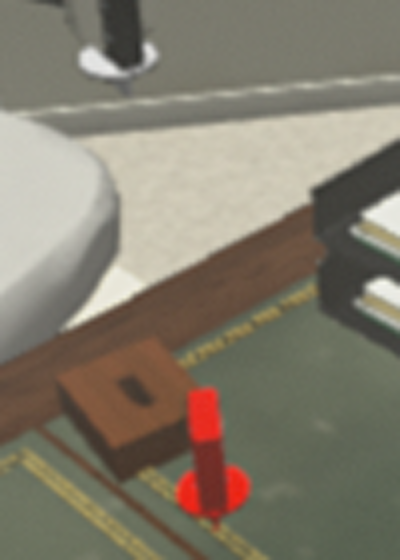

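View pics/s14.png

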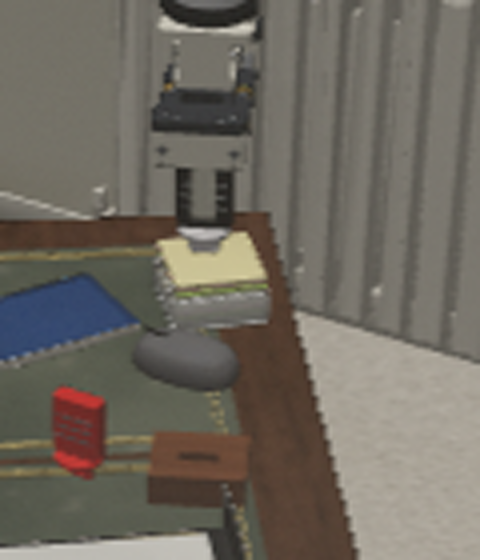

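Emit:
{"name": "play_rows", "arguments": {"targets": [1,6,10,-0.1,0,-0.5,10,0,6,25,0,0,0,10,0,6,30,0,0,0,10,0,1,35,0,0,0,10,0,0,35,0,0,0,10,0,0,25,0,0,0,10,0,0,20,0,0,0,10,0,0,0,0,0,0,10]}}

```text
time: 26.53
position: [0.4279, 0.3393, 0.0947]
orientation: [-0.158, -3.135, 0.006]
ft_force: [-0.4, -0.5, -1.0]
gripper_width: 0.0179
```

```bash
python3 - <<'E'
from h import *
go([.4303,.3395,.0465],174.5); shot('side','s15',(275,125,395,225),5);shot('wrist','w15')
E
```

```text
t 26.53 pos [0.4279 0.3393 0.0947] rv [-0.1577 -3.1349  0.006 ] w 0.0179 F [-0.4 -0.5 -1. ] Tq [-0.04 -0.11 -0.02]
x [-0.995  0.1    0.003] y [ 0.1    0.995 -0.004] z [-0.0029 -0.0037 -1.    ] q [-0.33  0.64 -0.65  2.08  0.66  0.63  0.03]
shift(mm) [-2.5  0.6 48.2] rot(deg) [-0.23 -0.14 -0.26]
```

View pics/s15.png

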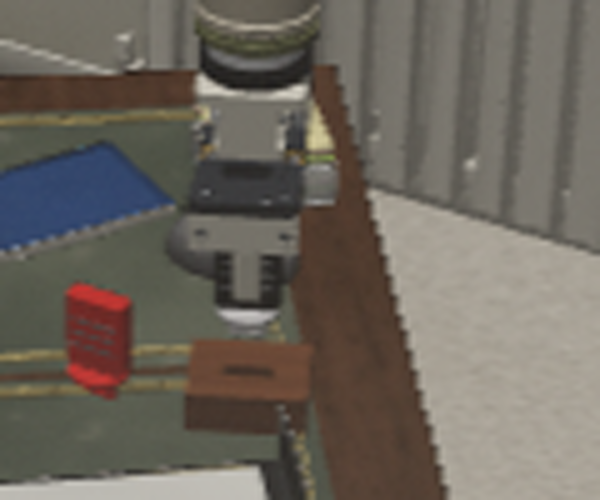

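View pics/w15.png

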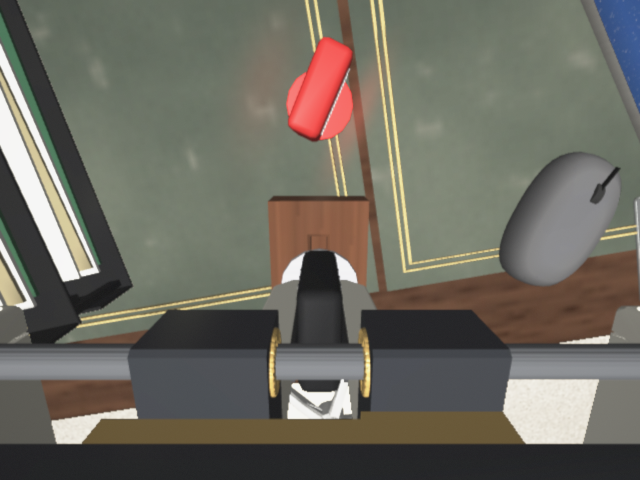

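Emit:
{"name": "play_rows", "arguments": {"targets": [-2,0.5,4,-0.2,-0.1,0,10,0,0,8,0,0,0,10,0,0,6,0,0,0,10,0,0,4,0,0,0,10,0,0,4,0,0,0,10,0,0,3,0,0,0,10,0,0,0,0,0,0,10,0,0,0,0,0,0,10]}}

```text
time: 27.3
position: [0.4319, 0.3406, 0.0696]
orientation: [0.157, 3.134, 0.005]
ft_force: [0.2, 0.1, -2.2]
gripper_width: 0.018
```

```bash
python3 - <<'E'
from h import *
go([.4303,.3395,.0465],174.5)
E
```

```text
t 27.3 pos [0.4319 0.3406 0.0696] rv [0.1566 3.1342 0.0051] w 0.018 F [ 0.2  0.1 -2.2] Tq [ 0.07 -0.16  0.02]
x [-0.995  0.1   -0.003] y [0.1   0.995 0.003] z [ 0.0036  0.003  -1.    ] q [-0.36  0.67 -0.6   2.1   0.71  0.57 -0.01]
shift(mm) [ 1.5 -1.4 23.1] rot(deg) [ 0.19  0.19 -0.22]
```

Emit:
{"name": "play_rows", "arguments": {"targets": [1.5,-1.2,0,0.1,0.1,0,10,0,0,5,0,0,0,10,0,0,5,0,0,0,10,0,0,5,0,0,0,10,0,0,4,0,0,0,10,0,0,2,0,0,0,10,0,0,0,0,0,0,10,0,0,0,0,0,0,10]}}

```text
time: 27.97
position: [0.4303, 0.3397, 0.0485]
orientation: [0.156, 3.136, 0.002]
ft_force: [-0.6, -0.5, -1.3]
gripper_width: 0.0179
```

```bash
python3 - <<'E'
from h import *
go([.4303,.3395,.0465],174.5); shot('side','s16',(275,125,395,225),5); shot('scene','c16',(180,235,280,345),5)
E
```

```text
t 27.97 pos [0.4303 0.3397 0.0485] rv [1.5650e-01 3.1361e+00 2.4000e-03] w 0.0179 F [-0.6 -0.5 -1.3] Tq [ 0.06 -0.14 -0.02]
x [-0.995  0.1   -0.002] y [0.1   0.995 0.002] z [ 0.0017  0.0014 -1.    ] q [-0.39  0.7  -0.57  2.11  0.75  0.53 -0.05]
shift(mm) [-0.  -0.2  2. ] rot(deg) [ 0.09  0.09 -0.21]
```

View pics/c16.png

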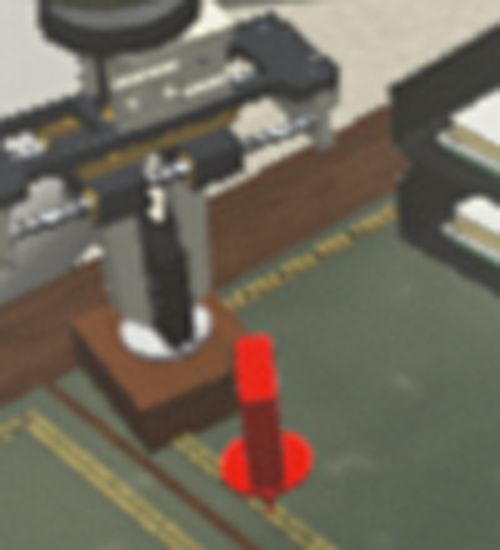

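Blade is in; seat the last 2 mm gently.

Emit:
{"name": "play_rows", "arguments": {"targets": [0,0,1,0,0,0,10,0,0,1,0,0,0,10,0,0,0.4,0,0,0,10,0,0,0,0,0,0,10,0,0,0,0,0,0,10,0,0,0,0,0,0,10,0,0,0,0,0,0,10,0,0,0,0,0,0,10]}}

```text
time: 28.73
position: [0.4304, 0.3396, 0.0464]
orientation: [0.157, 3.136, 0.003]
ft_force: [-0.2, 0.8, -1.6]
gripper_width: 0.0179
```

```bash
python3 - <<'E'
from h import *
go([.4303,.3395,.0465],174.5)
E
```

```text
t 28.73 pos [0.4304 0.3396 0.0464] rv [1.5680e-01 3.1358e+00 2.7000e-03] w 0.0179 F [-0.2  0.8 -1.6] Tq [ 0.1  -0.15 -0.01]
x [-0.995  0.1   -0.002] y [0.1   0.995 0.002] z [ 0.002   0.0016 -1.    ] q [-0.39  0.71 -0.56  2.11  0.76  0.53 -0.05]
shift(mm) [ 0.1 -0.1 -0.1] rot(deg) [ 0.1   0.1  -0.23]
```

Emit:
{"name": "play_rows", "arguments": {"targets": [0,0,0.5,0,0,0,10,0,0,0.5,0,0,0,10,0,0,0,0,0,0,10,0,0,0,0,0,0,10,0,0,0,0,0,0,10,0,0,0,0,0,0,10,0,0,0,0,0,0,10,0,0,0,0,0,0,10]}}

```text
time: 29.4
position: [0.4305, 0.3396, 0.0462]
orientation: [0.157, 3.135, 0.002]
ft_force: [-1.1, -1.7, 11.6]
gripper_width: 0.0176
```

```bash
python3 - <<'E'
from h import *
go([.4303,.3395,.0465],174.5)
E
```

```text
t 29.4 pos [0.4305 0.3396 0.0462] rv [1.5660e-01 3.1348e+00 2.5000e-03] w 0.0176 F [-1.1 -1.7 11.6] Tq [-0.62  0.35  0.01]
x [-0.995  0.1   -0.003] y [0.1   0.995 0.002] z [ 0.003   0.0014 -1.    ] q [-0.39  0.71 -0.56  2.11  0.76  0.53 -0.05]
shift(mm) [ 0.1 -0.1 -0.3] rot(deg) [ 0.1   0.16 -0.22]
```

Seated on the stand (11.6 N). Open.

Emit:
{"name": "play_rows", "arguments": {"targets": [0,0,-0.6,0,0,0,10,0,0,0,0,0,0,30,0,0,0,0,0,0,60,0,0,0,0,0,0,80,0,0,0,0,0,0,93,0,0,0,0,0,0,93,0,0,0,0,0,0,93,0,0,0,0,0,0,93]}}

```text
time: 30.07
position: [0.4304, 0.3396, 0.0459]
orientation: [0.157, 3.136, 0.003]
ft_force: [0.2, 0.8, -0.4]
gripper_width: 0.0598
```

Emit:
{"name": "play_rows", "arguments": {"targets": [0,0,0,0,0,0,93,0,0,0,0,0,0,93,0,0,0,0,0,0,93,0,0,0,0,0,0,93,0,0,-10,0,0,0,93,0,0,-20,0,0,0,93,0,0,-25,0,0,0,93,0,0,-25,0,0,0,93]}}

```text
time: 30.73
position: [0.4297, 0.3393, 0.1272]
orientation: [0.156, 3.137, 0.002]
ft_force: [0.4, 0.6, 0.3]
gripper_width: 0.093
```

Emit:
{"name": "play_rows", "arguments": {"targets": [0,0,-30,0,0,0,93,0,0,-30,0,0,0,93,0,0,-30,0,0,0,93,0,0,-30,0,0,0,93,0,0,-20,0,0,0,93,0,0,0,0,0,0,93,0,0,0,0,0,0,93,0,0,0,0,0,0,93]}}

```text
time: 31.4
position: [0.4297, 0.3386, 0.2657]
orientation: [0.157, 3.136, 0.001]
ft_force: [0.1, -1.1, -0.4]
gripper_width: 0.0929
```

```bash
python3 - <<'E'
from h import *
st(); shot('wrist','w17');shot('side','s17'); shot('scene','c17',(180,235,280,345),5)
a=cv2.imread('pics/s17.png'); cv2.imwrite('pics/s17c.png',cv2.resize(a[130:400,250:410],None,fx=2.2,fy=2.2,interpolation=cv2.INTER_CUBIC))
E
```

```text
t 31.4 pos [0.4297 0.3386 0.2657] rv [1.569e-01 3.136e+00 1.500e-03] w 0.0929 F [ 0.1 -1.1 -0.4] Tq [ 0.02 -0.1   0.03]
x [-0.995  0.1   -0.002] y [0.1   0.995 0.001] z [ 1.8e-03  8.0e-04 -1.0e+00] q [-0.17  0.44 -0.84  1.92  0.4   0.95  0.27]
```

View pics/w17.png

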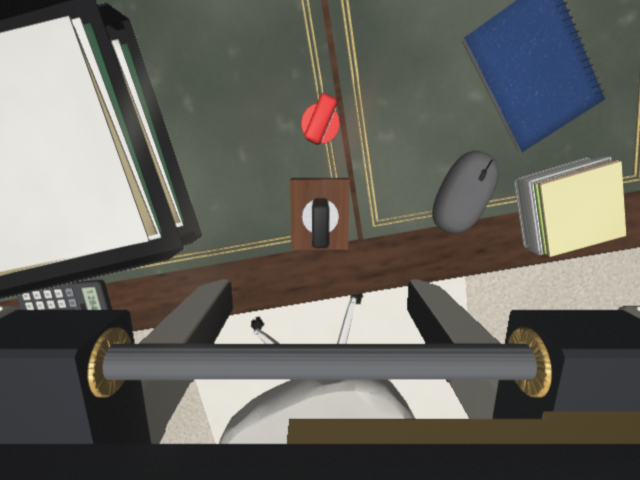

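View pics/s17c.png

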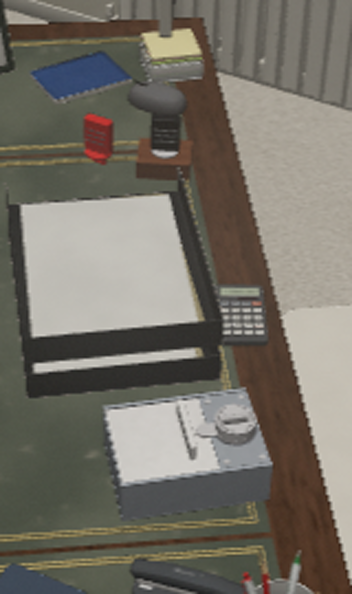

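View pics/c17.png

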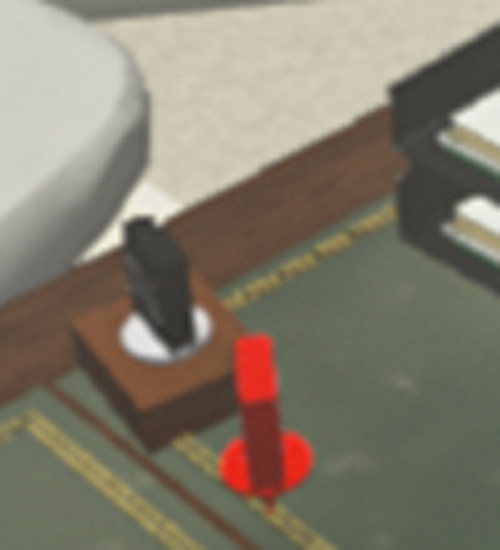

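The key stands upright in its stand at w17 (320,215). The cover is home with the tongue over it, and the bystanders and the red look-alike are in place.

```bash
python3 - <<'E'
from workcell import r
print(r.hand_in())
E
```

```text
the job is handed in; nothing more can be done
None
```

The lock box is closed and locked, and the key is back upright in its stand. I handed the job in at about 31.5 s of the 72 s allowed; no verdict was given.

- **Cover:** I pushed the rib home with closed fingers. The last 6 mm of commanded travel moved it only 0.2 mm while the force rose to about 20 N, so it is against the stop.
- **Lock:** I took the black key, left the red look-alike alone, and set the blade in the slot. I turned it about 93° clockwise, until the torque rose to 0.5 N m against about 0.05 N m while it was turning. The pictures then showed the slot at 8.9–9.6° and the box at 8.9–9.7°, with the tongue over the cover.
- **Key:** I put it back in the stand slot, where it seated with about 12 N upward. I then let go and withdrew to about 27 cm above the desk.
- **Last look:** The last pictures show the key upright, the tongue over the cover, and the mouse, calculator and red look-alike where they were. The stapler is only partly in the last view, but nothing came near it. No check failed; small arm position errors of about 2 mm along the way were corrected before each fit.

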